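Refit the knob of the dosing pump and hold it in to prime

TASK

Slide the blue dosing pump square and flush into the inside of the metal corner stop, so it is backed up before you lean on it. Then pick up the black pointer knob, turn it so that the flat in its bore (on the white pointer's side) meets the flat of the brass D-shaft on the pump, push it fully home without forcing it and press knob and sprung shaft all the way in to prime. Finish while still holding the knob pressed in, the pump upright and flush in its corner, the timer, vials and snips left where they are.

Things in the scene. Friction and masses are not known exactly. Their poses are not given: they have to be found in the camera images.
- corner_stop: Fixed corner of two dark steel angles on the bench, 28 mm high, walls 4 mm thick. Origin: inside corner, at bench level; z up. The far wall runs from it 130 mm along its own -y (the pump's +x face goes against it), the left wall 100 mm along its own -x (for the pump's +y face). Screw flanges 3 mm high reach 22 mm outwards. Yaw within 0.15 rad of the world's axes.
- pump: Loose blue dosing pump on rubber feet, 120 (x) x 140 (y) x 70 mm high, 0.65 to 1.05 kg, too wide to grip; slides when pushed on its sides (3 to 10 N). Origin: centre of underside. Home: axes parallel to corner_stop's, origin at (-60, -70) mm in that frame. On top: spindle at (-15, -20) mm from the centre; round roller head 50 mm across at (+28, +36) mm, up to 84 mm above the bench.
- pump_corner (a point): Lower far-left corner of the pump housing, at (+60, +70, 0) mm in the pump's frame; it meets the corner stop's origin when the pump is home.
- spindle_tip (a point): Centre of the top end of the brass D-shaft, 98 mm above the bench when out. Shaft 14 mm across, standing 28 mm above the pump's top, one flat 2.5 mm from its axis, full length; the top 2 mm is 0.9 mm narrower all round as a lead-in. This frame's x points out of the flat, z up. The shaft is stiff to turn (0.4 N m): turn the knob to the shaft. It lets the knob on within about 0.2 rad of a match.
- prime (a joint): How far the shaft is pressed in, m: 0 = out, 0.005 = fully in. Spring: about 4 N to start, 9 N fully in.
- knob: Loose black pointer knob, 120 g, bore down on the bench. Skirt 50 mm across, 6 mm high; above it a bar grip 46 mm long (x), 22 mm wide (y), top at 30 mm; white line on its +x half. D bore on the axis, 20 mm deep, 15.4 mm across, flat 3.2 mm from the axis on the +x side. Origin: centre of underside. Home: shaft tip 20 mm above the origin, x axes of knob and spindle_tip the same way.
- knob_pointer (a point): Outer end of the white pointer line, on top of the knob: (+23, 0, 30) mm in the knob's frame.
- timer: Bystander: white kitchen-style timer 64x70x21 mm lying on the bench; origin at the centre of its underside.
- vial_1: Bystander: small standing vial with black cap, 25 mm across, 64 mm high; origin at the centre of its underside.
- vial_2: Bystander: small standing vial with white cap, 25 mm across, 64 mm high; origin at the centre of its underside.
- snips: Bystander: orange-handled snips lying on the bench, 34x159x13 mm; origin at the centre of its underside.
Things that resemble listed ones, but are neither listed nor needed, are in the scene too. Several things look just like the corner_stop: the one meant starts farthest to the robot's right. There is more than one size of the knob; the one meant has the size given above.

How it is judged:
By the outcome, as a careful person would: the job done as asked, in the order asked, and still so for the second after the job is handed in, while the arm keeps its last pose, push and grip.
It also fails if it takes over 67 s, if anything falls off the work surface, if the arm or the gripper's body presses on something with over 40 N, if the wrist force passes 120 N, or if a joint passes its speed limit or range.

ROBOT

A 6-joint arm with a two-finger parallel gripper is mounted at the origin on a cart in front of the work surface, level with it; the furniture and walls round the work are solid. World frame = base frame: x ahead of the robot, y to its left, z up, the work surface at z = 0. Lengths are in m, angles in rad, forces in N, time in s.
With the tool pointing down it reaches from about 0.225 to 0.875 m from the base axis. Payload 3.4 kg.
Tool frame: the origin (TCP) lies at the very end of the fingers, on their centre line; the grasp point (between the pads) lies 19 mm behind it (grasp_offset is the distance from the TCP to the grasp point, in m); y points along the fingers, z is the direction in which the jaws open and shut, and the axes are right-handed (so a half turn about y gives the same grasp; the last joint's range is limited). The gripper opens to 85 mm and grips with 20 to 120 N. Pads are 22 mm wide; open, the fingers measure 114 mm over their backs; the gripper's body (76 mm by 85 mm) begins 54 mm behind the grasp point. The pads swing forward as they close: fully open they stand 13 mm farther back than shut.
Start: joints at [-1.386, 0.276, 1.505, -0, 1.361, -0.121], TCP at [0.173, -0.548, 0.231] pointing down, gripper open.
Joint ranges: [-2.89, 2.89], [-0.75, 2.08], [0.22, 2.7], [-1.18, 4.32], [0.11, 2.71], [-2.7, 2.7]. Speed limits (rad/s): [2.57, 2.57, 3.14, 3.14, 3.14, 3.14].

INTERFACE

Orientations are given as a unit quaternion [w, x, y, z].
In Python, from rig import get_state, get_image, sign_off, grasp_offset gives the robot as it stands.
- The arm moves only by the shell command python3 -m jog 'ROWS' [FORCE]. ROWS is JSON, one flat list of numbers, 7 for each row, row after row: the closure in counts, from 0 (fully open) to 255 (shut), then the shift along the tool's x, y, z in cm, then the turn, a rotation vector about the tool's x, y, z in units of 8 degrees (1.0 is 8 degrees). In form: [jaw, tx, ty, tz, rx, ry, rz, jaw, tx, ty, tz, rx, ry, rz, ...]. A call has 1 to 12 rows; each row is the pose to reach, as a shift and turn from the pose commanded when the call began, along the tool's axes at that moment; what a row does not reach only later rows make up. A row lasts 1/8 s, in which the tool goes at most 62.5 mm and 10.7 degrees, less where a joint would pass 70% of its speed; a pose out of reach is approached as far as the arm can. A call with a gripper value outside its range is refused whole. The fingers move at their own pace and stop on an object; FORCE is the grip in N (left out, the last holds). Time passes only in rows, so rows that repeat a pose let the fingers close. It gives the time, the measured TCP pose, the force and the opening at its end, in the units of the state.
- get_state(): the state, without advancing time (a new reading comes with each control period).
- get_image(name): name is "scene" or "top" or "wrist"; returns a dict with "color" (420x560x3 uint8, blue, green, red), "mtx" (3x3 intrinsics, pixels), "k1" (the pictures are not rectified: a ray, as slopes to the right and down, at radius r is drawn at 1 + k1 r^2 times it, then the intrinsics apply), "R" (3x3) and "t" (3): a world point X has camera coordinates R X + t; the wrist camera has in their place "tool_from_camera" (4x4, takes a point from camera to tool coordinates, whose origin is the TCP and whose axes are the tool frame's). Camera axes: x right, y down, z forward; pixel columns grow to the right and rows downward; lengths in m; the calibration is good to about 2 mm. A picture is of the moment at which its call begins: read the wrist's pose just before it. There is no depth.
- sign_off(): hands the job in, once; it reports no verdict.
The state is a dict: "clock": time; "qpos": joint angles; "qd": joint speeds; "effort": joint torques, N m; "position": TCP position; "ee_rot": TCP orientation; "contact_force": force on the tool from outside, world axes, zero at the start; "moment": the same for the moment, N m; "width": finger opening in m.
Only numpy, scipy, OpenCV 4.12 (cv2) and the standard library are available. Lean on these libraries where they do the work, as an engineer would, in place of code of your own. Each camera call takes 0.05 s, during which the arm holds its last target.

## Working session

There is one attempt and no reset: what is moved stays moved. The work goes in short steps, Python scripts to look and compute and a shell command to move; the robot and the scene stay as the last step left them, time stands still between calls to the robot, and variables do not carry over. Pictures are saved under pics/ and viewed, and the job is handed in when it is done.

```bash
ls; mkdir -p pics; python3 - <<'E'
from rig import *
import cv2
s=get_state(); print({k:s[k] for k in s}); print(grasp_offset)
for n in ["scene","top","wrist"]:
    im=get_image(n); cv2.imwrite(f"pics/{n}0.png",im["color"]); print(n,im["mtx"],im["k1"],im.get("R"),im.get("t"),im.get("tool_from_camera"))
E
```

```text
pics
{'clock': 0.0, 'qpos': array([-1.38597482e+00,  2.76600501e-01,  1.50611450e+00,  3.26916250e-06,
        1.36068882e+00, -1.21008104e-01]), 'qd': array([-1.73723512e-04, -5.62325713e-05, -1.03102024e-03,  1.02960330e-03,
        1.32986382e-03, -7.69460985e-04]), 'effort': array([-3.16898866e-05, -4.16776872e+01, -2.45804805e+01, -1.02830209e-04,
        1.08914904e-02, -6.22698224e-06]), 'position': array([ 0.17301981, -0.54781173,  0.23044399]), 'ee_rot': array([ 0.10768662, -0.10772521,  0.69949557, -0.69821546]), 'contact_force': array([1.03638635, 0.32270482, 0.1710288 ]), 'moment': array([ 0.00158397, -0.01529267,  0.01433156]), 'width': 0.08527515956183643}
0.0187
scene [[409.91357676   0.         277.4597817 ]
 [  0.         409.91357676 205.61971579]
 [  0.           0.           1.        ]] 0.013520335945798777 [[ 0.53786024 -0.84278117  0.02064599]
 [-0.33518923 -0.23625952 -0.91204694]
 [ 0.7735338   0.48363347 -0.40956578]] [-0.16517448  0.31453652  0.88408774] None
top [[406.16903024   0.         271.76075351]
 [  0.         406.16903024 204.62221209]
 [  0.           0.           1.        ]] -0.09943649157916043 [[-0.00464623 -0.99997211 -0.00584676]
 [-0.99798484  0.00500685 -0.06325501]
 [ 0.06328252  0.00554108 -0.99798027]] [0.18677438 0.58837929 1.40138071] None
wrist [[376.61221101   0.         282.25048693]
 [  0.         376.61221101 208.59195271]
 [  0.           0.           1.        ]] -0.012222759412372457 None None [[-3.12574596e-04  9.55013863e-01  2.96560995e-01 -7.58898184e-02]
 [ 9.44392054e-04 -2.96560595e-01  9.55013571e-01 -1.42083460e-01]
 [ 9.99999505e-01  5.78582828e-04 -8.09210195e-04  2.17710250e-04]
 [ 0.00000000e+00  0.00000000e+00  0.00000000e+00  1.00000000e+00]]
```

View pics/top0.png

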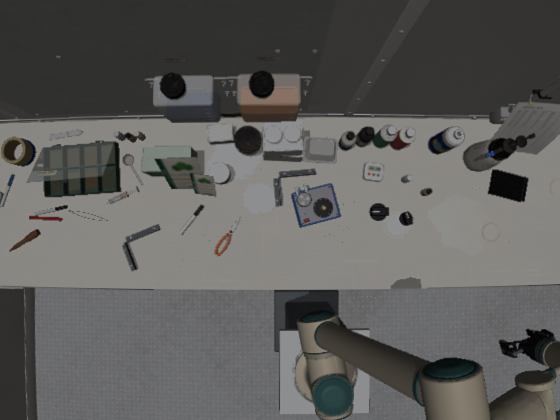

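View pics/scene0.png

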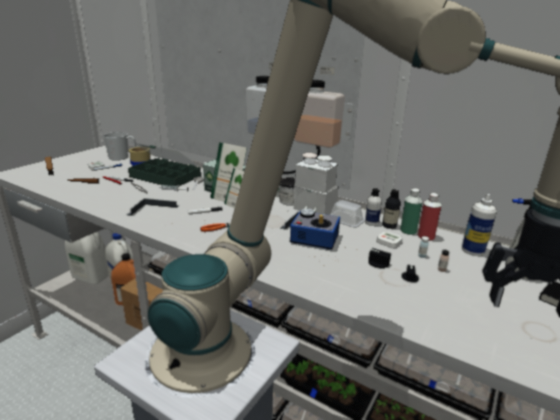

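View pics/wrist0.png

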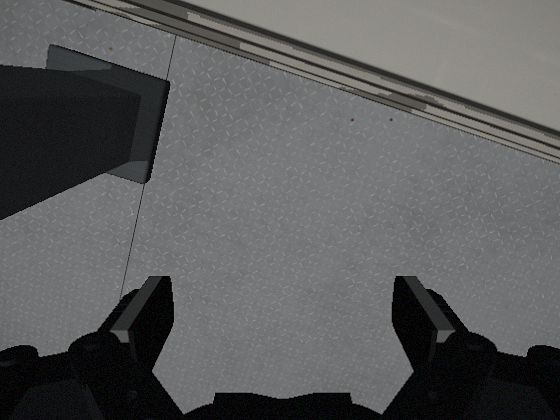

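```bash
python3 - <<'E'
import cv2
im=cv2.imread("pics/top0.png")
cv2.imwrite("pics/top_crop.png",cv2.resize(im[150:250,255:455],None,fx=4,fy=4,interpolation=cv2.INTER_CUBIC))
im=cv2.imread("pics/scene0.png")
cv2.imwrite("pics/scene_crop.png",cv2.resize(im[195:295,270:470],None,fx=4,fy=4,interpolation=cv2.INTER_CUBIC))
E
```

```text
(no output)
```

View pics/top_crop.png

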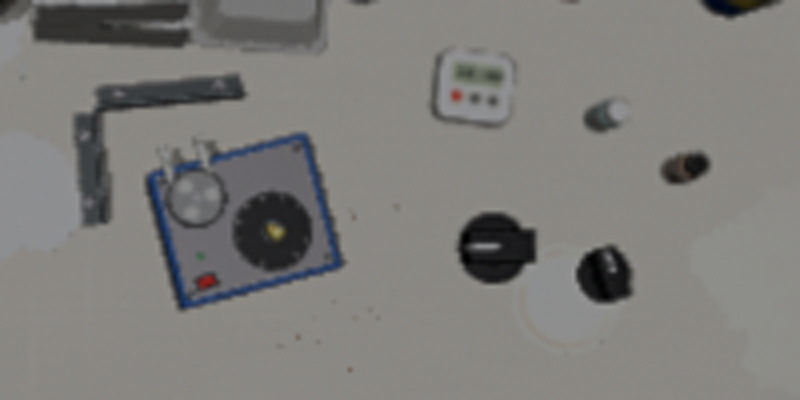

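View pics/scene_crop.png

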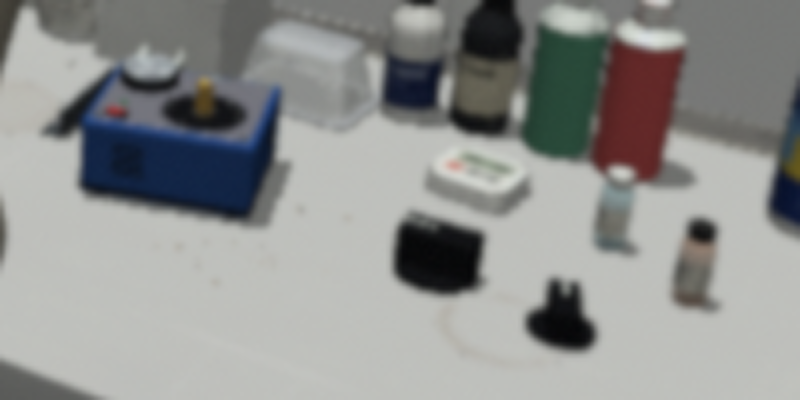

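```bash
cat > h.py <<'E'
import numpy as np, cv2
from scipy.spatial.transform import Rotation as Ro
from rig import *
def rot(q): return Ro.from_quat([q[1],q[2],q[3],q[0]])
def cam(im,st=None):
    K=im["mtx"];k1=im["k1"]
    if im.get("R") is not None:
        R=np.array(im["R"]);t=np.array(im["t"])
    else:
        T=np.array(im["tool_from_camera"]);W=np.eye(4);W[:3,:3]=rot(st["ee_rot"]).as_matrix();W[:3,3]=st["position"]
        C=np.linalg.inv(W@T);R=C[:3,:3];t=C[:3,3]
    return K,k1,R,t
def ray(c,uv):
    K,k1,R,t=c
    d=cv2.undistortPoints(np.array(uv,float).reshape(-1,1,2),K,np.array([k1,0,0,0.])).reshape(-1,2)
    d=np.c_[d,np.ones(len(d))]@R
    return -R.T@t,d
def onz(c,uv,z):
    o,d=ray(c,uv); return o+d*((z-o[2])/d[:,2:3])
def proj(c,X):
    K,k1,R,t=c
    p,_=cv2.projectPoints(np.array(X,float).reshape(-1,1,3),cv2.Rodrigues(R)[0],t,K,np.array([k1,0,0,0.])); return p.reshape(-1,2)
def tri(cs,uvs):
    A=0;b=0
    for c,u in zip(cs,uvs):
        o,d=ray(c,[u]);d=d[0]/np.linalg.norm(d[0]);P=np.eye(3)-np.outer(d,d);A=A+P;b=b+P@o
    return np.linalg.solve(A,b)
def snap(n,f=None):
    st=get_state(); im=get_image(n)
    if f: cv2.imwrite(f"pics/{f}.png",im["color"])
    return im,cam(im,st),st
def yawR(yaw):
    # tool down (y=-z), tool z (jaw dir) at heading yaw in world; x = y cross z
    z=np.array([np.cos(yaw),np.sin(yaw),0]);y=np.array([0,0,-1.]);x=np.cross(y,z)
    return Ro.from_matrix(np.c_[x,y,z])
def rows(pos,R=None,st=None):
    """shift(cm) and turn(8deg) from current measured pose to reach pos,R"""
    st=st or get_state();R0=rot(st["ee_rot"]);R=R or R0
    d=R0.inv().apply(np.array(pos)-st["position"])*100
    r=(R0.inv()*R).as_rotvec(degrees=True)/8
    print("shift",np.round(d,2),"turn",np.round(r,2),"min rows",np.ceil(np.linalg.norm(d)/6.25),np.ceil(np.linalg.norm(r)*8/10.7))
def tell():
    s=get_state();R=rot(s["ee_rot"]).as_matrix()
    print("t%.2f"%s["clock"],"p",np.round(s["position"],4),"x",np.round(R[:,0],3),"y",np.round(R[:,1],3),"z",np.round(R[:,2],3),"F",np.round(s["contact_force"],1),"M",np.round(s["moment"],2),"w%.4f"%s["width"],"q",np.round(s["qpos"],2))
    return s
E
python3 - <<'E'
from h import *
tell()
im=cv2.imread("pics/top0.png"); T=get_image("top"); c=cam(T)
P=lambda x,y:(255+x/4-.375,150+y/4-.375)
for n,p,z in [("pump fl",(150,175),.07),("pump fr",(305,135),.07),("pump nr",(342,265),.07),("pump nl",(183,307),.07),("stop in",(98,108),.028),("far end",(244,96),.028),("left end",(108,222),.028),("spindle",(277,231),.098),("knobL",(487,247),.006),("knobR",(604,275),.006),("L1",(459,247),.006),("L2",(536,247),.03),("R1",(578,275),.006),("R2",(633,290),.006)]:
    print(n,np.round(onz(c,[P(*p)],z),4))
E
```

```text
t0.15 p [ 0.1731 -0.5479  0.2307] x [-0.954 -0.301 -0.   ] y [-0.     0.001 -1.   ] z [ 0.301 -0.954 -0.001] F [-1.1  0.2 -0.2] M [ 0.04 -0.01 -0.02] w0.0856 q [-1.39  0.28  1.51  0.    1.36 -0.12]
pump fl [[0.6238 0.1147 0.07  ]]
pump fr [[ 0.6572 -0.017   0.07  ]]
pump nr [[ 0.5469 -0.0467  0.07  ]]
pump nl [[0.5123 0.0878 0.07  ]]
stop in [[0.6866 0.1577 0.028 ]]
far end [[0.6965 0.03   0.028 ]]
left end [[0.5868 0.1496 0.028 ]]
spindle [[0.5743 0.0113 0.098 ]]
knobL [[ 0.5643 -0.1867  0.006 ]]
knobR [[ 0.5387 -0.2917  0.006 ]]
L1 [[ 0.5644 -0.1616  0.006 ]]
L2 [[ 0.5629 -0.2239  0.03  ]]
R1 [[ 0.5389 -0.2681  0.006 ]]
R2 [[ 0.5252 -0.3177  0.006 ]]
```

```bash
python3 - <<'E'
from h import *
rows([.58,-.05,.27],yawR(-np.pi/2))
E
```

```text
shift [-53.8   -3.88 -35.25] turn [0.01 2.19 0.  ] min rows 11.0 2.0
```

```bash
python3 -m jog '[0,-5,-1,-3,0,0.2,0, 0,-10,-2,-6,0,0.4,0, 0,-15,-3,-9,0,0.6,0, 0,-20,-3.8,-12.5,0,0.8,0, 0,-25,-3.8,-16,0,1,0, 0,-30,-3.8,-19,0,1.2,0, 0,-35,-3.8,-22.5,0,1.4,0, 0,-40,-3.8,-26,0,1.6,0, 0,-45,-3.8,-29,0,1.8,0, 0,-50,-3.8,-32.5,0,2,0, 0,-53.8,-3.8,-35.2,0,2.19,0, 0,-53.8,-3.8,-35.2,0,2.19,0]'
python3 - <<'E'
from h import *
tell();snap("wrist","w1")
E
```

```text
clock: 1.7
position: [0.5816, -0.0479, 0.2685]
ee_rot: [0.001, -0.002, 0.707, -0.707]
contact_force: [-0.9, -0.2, 0.5]
width: 0.0855
t1.70 p [ 0.5816 -0.0479  0.2685] x [-1.    -0.004  0.   ] y [-0.     0.001 -1.   ] z [ 0.004 -1.    -0.001] F [-0.9 -0.2  0.5] M [ 0.01  0.03 -0.01] w0.0855 q [-0.2   0.27  1.42  0.    1.45  1.36]
```

View pics/w1.png

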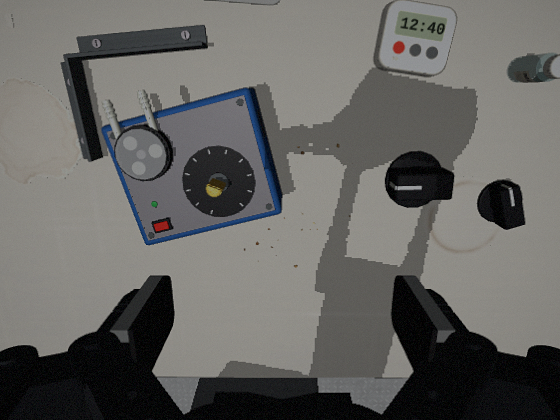

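```bash
python3 - <<'E'
from h import *
im=cv2.imread("pics/w1.png")
a=cv2.resize(im[15:255,55:300],None,fx=2.4,fy=2.4,interpolation=cv2.INTER_CUBIC); cv2.imwrite("pics/w1a.png",a)
b=cv2.resize(im[140:240,370:540],None,fx=4.5,fy=4.5,interpolation=cv2.INTER_CUBIC); cv2.imwrite("pics/w1b.png",cv2.convertScaleAbs(b,alpha=2.5))
c=cv2.resize(im[135:225,170:270],None,fx=6,fy=6,interpolation=cv2.INTER_CUBIC); cv2.imwrite("pics/w1c.png",cv2.convertScaleAbs(c,alpha=1.6))
E
```

```text
(no output)
```

View pics/w1a.png

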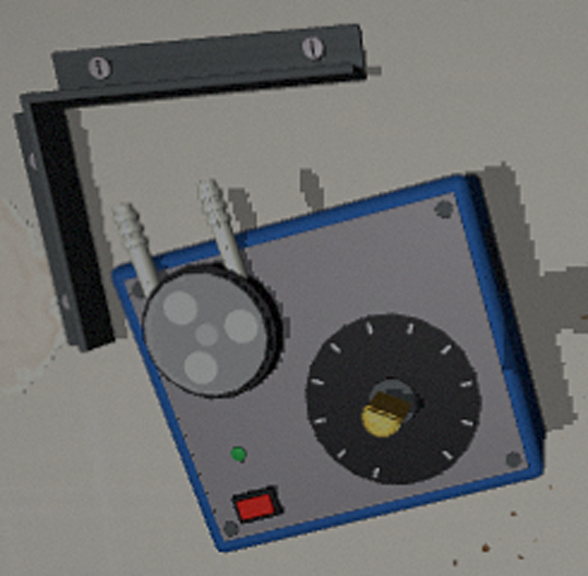

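View pics/w1b.png

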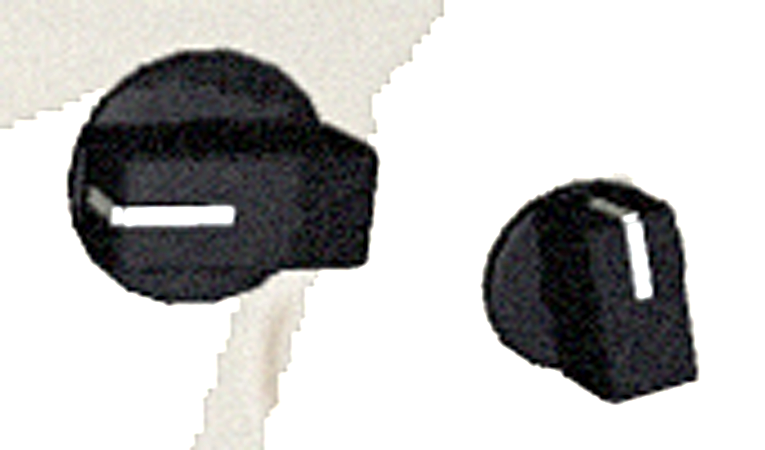

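View pics/w1c.png

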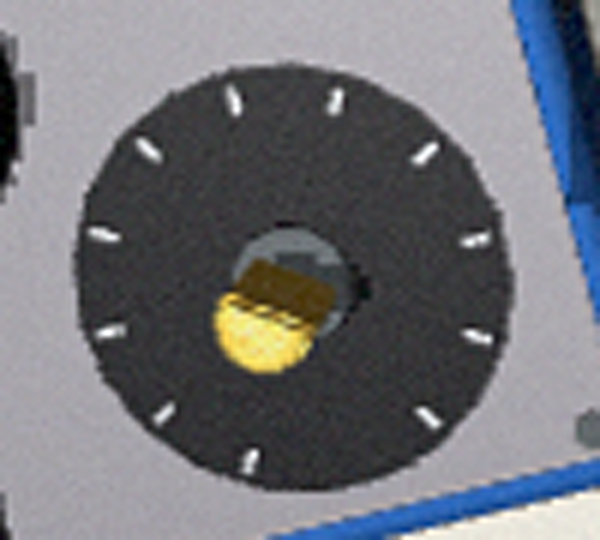

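```bash
python3 - <<'E'
from h import *
st=get_state(); im=get_image("wrist"); c=cam(im,st); print(-c[2].T@c[3])
P=lambda o,s,x,y:(o[0]+(x+.5)/s-.5,o[1]+(y+.5)/s-.5)
A=lambda x,y:P((55,15),2.4,x,y); B=lambda x,y:P((370,140),4.5,x,y); C=lambda x,y:P((170,135),6,x,y)
g=lambda u,z:onz(c,[u],z)[0]
pc=[g(A(*p),.07) for p in [(115,270),(463,178),(532,472),(220,548)]]
for p in pc: print("pump",np.round(p,4))
print([round(np.linalg.norm(pc[i]-pc[(i+1)%4]),4) for i in range(4)])
s=[g(A(*p),.028) for p in [(64,105),(364,75),(112,343)]]
print("stop",np.round(s,4), np.arctan2(-(s[1]-s[0])[0]*-1*-1, -(s[1]-s[0])[1]*1))
v=s[0]-s[1]; print("yaw far",np.arctan2(-v[0],v[1])); v=s[0]-s[2]; print("yaw left",np.arctan2(v[1],v[0]))
for n,l in [("L line",[(112,215),(235,215)]),("L top",[(112,215),(372,215)]),("Lbarwid near",[(125,152),(125,268)]),("R top",[(630,217),(655,400)]),("Rline",[(630,217),(645,297)])]:
    q=[g(B(*p),.03) for p in l]; print(n,np.round(q,4),np.linalg.norm(q[0]-q[1]))
for n,l in [("Lskirt v",[(200,48),(200,303)]),("Lskirt l",[(70,190)]),("R skirt v",[(565,178)]),("Rskirt l",[(484,290)])]:
    q=[g(B(*p),.006) for p in l]; print(n,np.round(q,4),np.linalg.norm(q[0]-q[-1]))
f=[g(C(*p),.098) for p in [(228,292),(312,328)]]; v=f[1]-f[0]; print("flat",np.round(f,4),"normal heading",np.arctan2(v[0],-v[1]),np.linalg.norm(v))
E
```

```text
[ 0.65659437 -0.04950797  0.41058318]
pump [0.6256 0.1106 0.07  ]
pump [ 0.6583 -0.0194  0.07  ]
pump [ 0.5474 -0.044   0.07  ]
pump [0.5145 0.0831 0.07  ]
[np.float64(0.1341), np.float64(0.1136), np.float64(0.1313), np.float64(0.1145)]
stop [[0.6861 0.142  0.028 ]
 [0.697  0.0223 0.028 ]
 [0.5911 0.1359 0.028 ]] -0.09141018127096488
yaw far 0.09141018127096488
yaw left 0.06443628864113422
L line [[ 0.5613 -0.1664  0.03  ]
 [ 0.5614 -0.195   0.03  ]] 0.028539791879764926
L top [[ 0.5613 -0.1664  0.03  ]
 [ 0.5615 -0.2268  0.03  ]] 0.060390757912593025
Lbarwid near [[ 0.5761 -0.168   0.03  ]
 [ 0.5485 -0.1706  0.03  ]] 0.027705456715486826
R top [[ 0.5613 -0.2871  0.03  ]
 [ 0.5161 -0.3015  0.03  ]] 0.047458182711534236
Rline [[ 0.5613 -0.2871  0.03  ]
 [ 0.5419 -0.2942  0.03  ]] 0.020657594161008618
Lskirt v [[ 0.5964 -0.1911  0.006 ]
 [ 0.5327 -0.1979  0.006 ]] 0.0640793015053574
Lskirt l [[ 0.5615 -0.1629  0.006 ]] 0.0
R skirt v [[ 0.565  -0.2842  0.006 ]] 0.0
Rskirt l [[ 0.5363 -0.2688  0.006 ]] 0.0
flat [[0.5814 0.0141 0.098 ]
 [0.5761 0.0024 0.098 ]] normal heading -0.42049952419918013 0.012823039287915748
```

```bash
python3 - <<'E'
from h import *
im=cv2.imread("pics/w1.png")
a=cv2.resize(im[20:170,55:215],None,fx=4.5,fy=4,interpolation=cv2.INTER_CUBIC); cv2.imwrite("pics/w1d.png",cv2.convertScaleAbs(a,alpha=2,beta=20))
E
```

```text
(no output)
```

View pics/w1d.png

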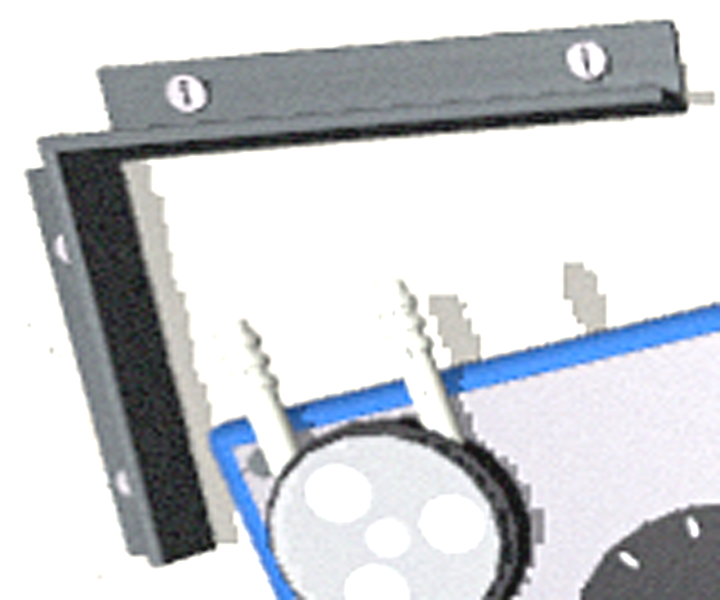

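```bash
python3 - <<'E'
from h import *
st=get_state(); im=get_image("wrist"); c=cam(im,st)
B=lambda x,y:(55+(x+.5)/4.5-.5,20+(y+.5)/4-.5)
g=lambda u,z:onz(c,[u],z)[0]
for n,l,z in [("top",[(58,153),(685,100),(163,563)],.028),("bot",[(122,162),(685,110),(215,550)],0)]:
    s=[g(B(*p),z) for p in l]; print(n,np.round(s,4))
    v=s[0]-s[1]; print("yaw far",np.arctan2(-v[0],v[1]),np.linalg.norm(v)); v=s[0]-s[2]; print("yaw left",np.arctan2(v[1],v[0]),np.linalg.norm(v))
# pump centre from w1a
A=lambda x,y:(55+(x+.5)/2.4-.5,15+(y+.5)/2.4-.5)
pc=np.array([g(A(*p),.07) for p in [(115,270),(463,178),(532,472),(220,548)]])
pc=np.array([g(A(*p),.07) for p in [(112,268),(463,175),(532,474),(220,550)]])
m=pc.mean(0); ey=(pc[0]-pc[1]+pc[3]-pc[2]); ex=(pc[1]-pc[2]+pc[0]-pc[3])
print(m,"yaw",np.arctan2(-ey[0],ey[1]),np.arctan2(ex[1],ex[0]))
E
```

```text
top [[0.6863 0.1539 0.028 ]
 [0.6976 0.0204 0.028 ]
 [0.5879 0.1461 0.028 ]]
yaw far 0.08500983583354521 0.1339741502443745
yaw left 0.07991994586999432 0.09867951351272208
bot [[0.6863 0.1546 0.    ]
 [0.6983 0.0258 0.    ]
 [0.5865 0.1471 0.    ]]
yaw far 0.09341981419847535 0.1293933456938622
yaw left 0.07480391990268226 0.1000356657846706
[0.58588486 0.03174333 0.07      ] yaw 0.2487036110004869 0.229623922326572
```

```bash
python3 - <<'E'
from h import *
tell();rows([.607,-.078,.025],yawR(-np.pi/2+.082))
E
```

```text
t1.85 p [ 0.5795 -0.0513  0.269 ] x [-1.     0.     0.001] y [-0.001 -0.001 -1.   ] z [ 0.    -1.     0.001] F [-0.4 -0.2  0.2] M [-0.07  0.05 -0.03] w0.0855 q [-0.21  0.27  1.42 -0.    1.45  1.36]
shift [-2.78 24.4   2.66] turn [-0.   -0.59  0.01] min rows 4.0 1.0
```

```bash
python3 -m jog '[255,-1,5,1,0,-0.2,0, 255,-2,9,2,0,-0.4,0, 255,-3,13,2.4,0,-0.59,0, 255,-3,18,2.4,0,-0.59,0, 255,-3,22,2.4,0,-0.59,0, 255,-3,24.4,2.4,0,-0.59,0, 255,-3,24.4,2.4,0,-0.59,0]'
python3 - <<'E'
from h import *
tell();snap("scene","s2");snap("top","t2")
E
```

```text
clock: 2.72
position: [0.6078, -0.0759, 0.0236]
ee_rot: [0.027, -0.03, 0.707, -0.706]
contact_force: [-0.8, 0.6, 1.1]
width: 0.0001
t2.73 p [ 0.6078 -0.0759  0.0236] x [-0.997 -0.08   0.005] y [-0.005  0.001 -1.   ] z [ 0.08  -0.997 -0.001] F [-0.8  0.6  1.1] M [ 0.03  0.03 -0.06] w0.0001 q [-0.24  0.51  1.7  -0.    0.94  1.25]
```

View pics/s2.png

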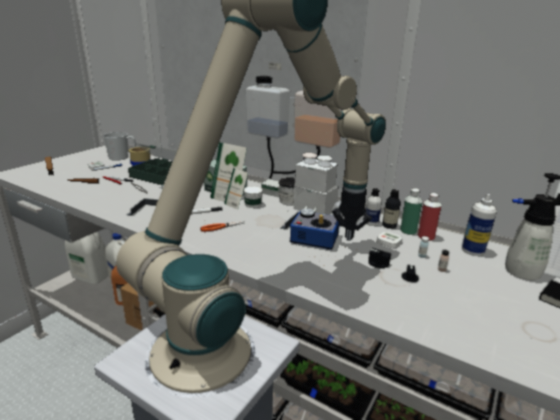

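View pics/t2.png

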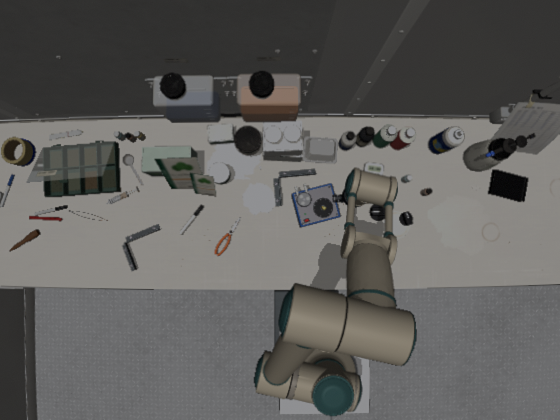

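```bash
python3 -m jog '[255,0,0,-0.8,0,0,0, 255,0,0,-1.4,0,0,0, 255,0,0,-1.7,0,0,0, 255,0,0,-2.0,0,0,0, 255,0,0,-2.3,0,0,0, 255,0,0,-2.6,0,0,0, 255,0,0,-2.9,0,0,0, 255,0,0,-3.2,0,0,0, 255,0,0,-3.5,0,0,0, 255,0,0,-3.8,0,0,0, 255,0,0,-4.1,0,0,0, 255,0,0,-4.1,0,0,0]'
python3 - <<'E'
from h import *
tell();snap("wrist","w3");snap("top","t3")
a=cv2.imread("pics/t3.png")[150:250,240:400];cv2.imwrite("pics/t3.png",cv2.resize(a,None,fx=4,fy=4,interpolation=cv2.INTER_CUBIC))
E
```

```text
clock: 4.32
position: [0.6087, -0.0356, 0.0265]
ee_rot: [-0.031, 0.028, -0.705, 0.708]
contact_force: [1.4, -5.5, 3.3]
width: 0.0003
t4.33 p [ 0.6087 -0.0356  0.0265] x [-0.997 -0.083 -0.004] y [ 0.004 -0.003 -1.   ] z [ 0.083 -0.997  0.004] F [ 1.4 -5.5  3.3] M [-0.71 -0.14 -0.03] w0.0003 q [-0.17  0.5   1.71 -0.    0.93  1.32]
```

View pics/w3.png

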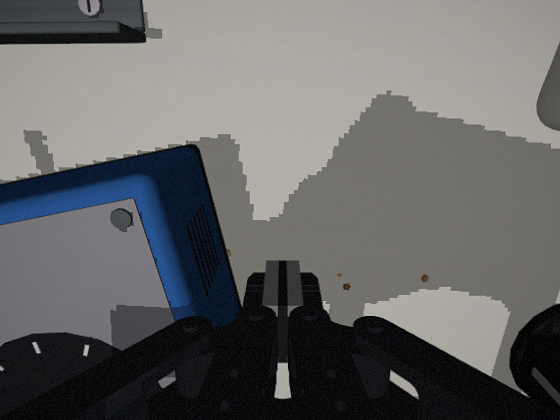

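View pics/t3.png

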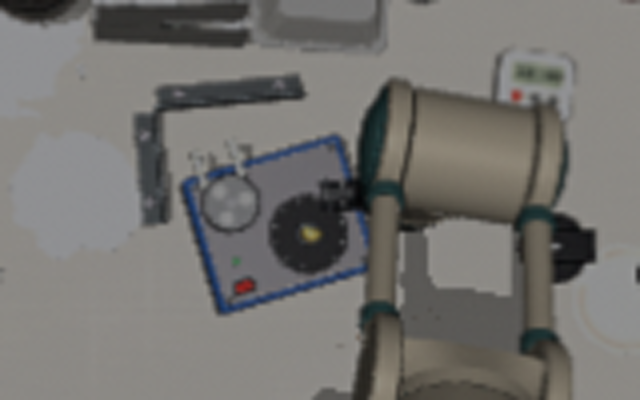

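```bash
python3 -m jog '[255,0,0,2.0,0,0,0, 255,4,0,2.0,0,0,0, 255,4,0,1.3,0,0,0, 255,4,0,0.9,0,0,0, 255,4,0,0.6,0,0,0, 255,4,0,0.3,0,0,0, 255,4,0,0,0,0,0, 255,4,0,-0.3,0,0,0, 255,4,0,-0.6,0,0,0, 255,4,0,-0.9,0,0,0, 255,4,0,-1.2,0,0,0, 255,4,0,-1.2,0,0,0]'
python3 - <<'E'
from h import *
tell();snap("top","t4")
a=cv2.imread("pics/t4.png")[150:250,240:400];cv2.imwrite("pics/t4.png",cv2.resize(a,None,fx=4,fy=4,interpolation=cv2.INTER_CUBIC))
E
```

```text
clock: 5.92
position: [0.5692, -0.0291, 0.0271]
ee_rot: [-0.032, 0.028, -0.704, 0.709]
contact_force: [-0.4, -12.3, 7.5]
width: -0.0
t5.92 p [ 0.5692 -0.0291  0.0271] x [-0.996 -0.085 -0.005] y [ 0.006 -0.007 -1.   ] z [ 0.085 -0.996  0.007] F [ -0.4 -12.3   7.5] M [-1.44  0.1   0.03] w-0.0000 q [-0.17  0.45  1.8  -0.01  0.88  1.32]
```

View pics/t4.png

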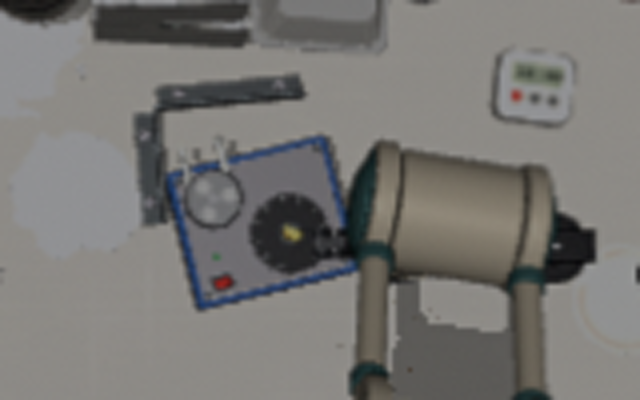

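```bash
python3 - <<'E'
from h import *
T=get_image("top"); c=cam(T)
P=lambda x,y:(240+(x+.5)/4-.5,150+(y+.5)/4-.5)
pts=[onz(c,[P(*p)],.07)[0] for p in [(168,175),(325,138),(357,267),(200,308)]]
print(np.round(pts,4)); m=(pts[1]+pts[3])/2; print(m,(pts[0]+pts[2])/2)
yaw=.233; R=np.array([[np.cos(yaw),-np.sin(yaw)],[np.sin(yaw),np.cos(yaw)]])
q=m[:2]+R@np.array([-.06,.015]); print("push pt",q); 
s=tell(); rows([q[0]-.04,q[1],.025])
E
```

```text
[[ 0.624   0.1501  0.07  ]
 [ 0.6548  0.017   0.07  ]
 [ 0.5454 -0.0086  0.07  ]
 [ 0.5116  0.1239  0.07  ]]
[0.58320556 0.07047634 0.07      ] [0.58467657 0.07075139 0.07      ]
push pt [0.52136341 0.07121716]
t6.03 p [ 0.5693 -0.0291  0.0271] x [-0.996 -0.085 -0.005] y [ 0.006 -0.007 -1.   ] z [ 0.085 -0.996  0.007] F [ -0.7 -11.8   7.1] M [-1.42  0.09  0.08] w-0.0003 q [-0.17  0.45  1.8  -0.01  0.88  1.32]
shift [  7.91   0.09 -10.74] turn [0. 0. 0.] min rows 3.0 0.0
```

```bash
python3 -m jog '[255,0,0,2,0,0,0, 255,4,0,3,0,0,0, 255,9,0,3,0,0,0, 255,9.5,0,-2,0,0,0, 255,9.5,0,-7,0,0,0, 255,9,0,-10.7,0,0,0, 255,8,0,-10.7,0,0,0, 255,7,0,-10.7,0,0,0]'
python3 - <<'E'
from h import *
tell()
E
python3 -m jog '[255,-0.4,0,0,0,0,0, 255,-0.8,0,0,0,0,0, 255,-1.2,0,0,0,0,0, 255,-1.6,0,0,0,0,0, 255,-2,0,0,0,0,0, 255,-2.4,0,0,0,0,0, 255,-2.8,0,0,0,0,0]'
python3 - <<'E'
from h import *
tell();snap("wrist","w5");snap("top","t5")
a=cv2.imread("pics/t5.png")[150:250,240:400];cv2.imwrite("pics/t5.png",cv2.resize(a,None,fx=4,fy=4,interpolation=cv2.INTER_CUBIC))
E
```

```text
clock: 7.02
position: [0.4884, 0.0754, 0.0251]
ee_rot: [-0.029, 0.029, -0.706, 0.707]
contact_force: [0.3, 0.2, -0.7]
width: 0.0003
t7.03 p [0.4884 0.0754 0.0251] x [-0.997 -0.083 -0.   ] y [ 0. -0. -1.] z [ 0.083 -0.997  0.   ] F [ 0.3  0.2 -0.7] M [-0.03  0.03 -0.01] w0.0003 q [ 0.01  0.37  1.97 -0.    0.81  1.5 ]
clock: 7.9
position: [0.5064, 0.0772, 0.0249]
ee_rot: [-0.023, 0.036, -0.706, 0.707]
contact_force: [-21.1, -5.5, 19.7]
width: -0.0001
t7.90 p [0.5064 0.0772 0.0249] x [-0.996 -0.084  0.018] y [-0.018 -0.002 -1.   ] z [ 0.084 -0.996  0.   ] F [-21.1  -5.5  19.7] M [-0.22  2.52  0.23] w-0.0001 q [ 0.02  0.4   1.91 -0.    0.85  1.5 ]
```

View pics/t5.png

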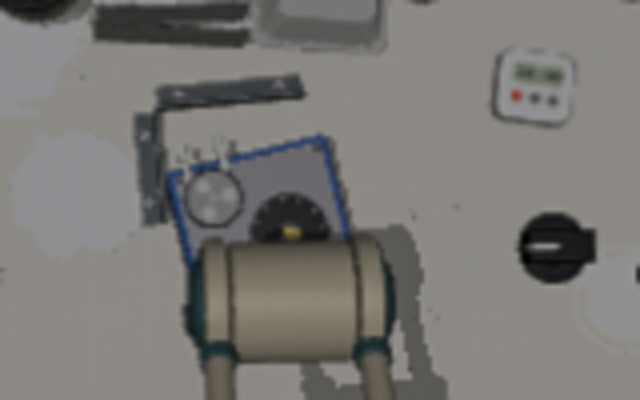

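View pics/w5.png

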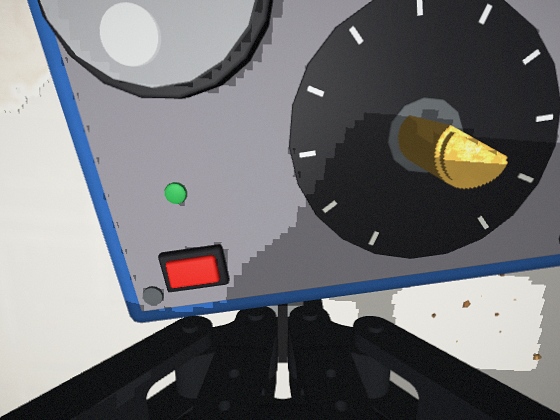

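```bash
python3 -m jog '[255,0,-0.3,0,0,0,0, 255,0,-0.6,0,0,0,0]'
python3 - <<'E'
from h import *
tell()
E
```

```text
clock: 8.25
position: [0.5141, 0.0779, 0.031]
ee_rot: [-0.028, 0.03, -0.706, 0.707]
contact_force: [-0.9, 0.5, -0.6]
width: 0.0001
t8.25 p [0.5141 0.0779 0.031 ] x [-0.997 -0.083  0.002] y [-0.002 -0.    -1.   ] z [ 0.083 -0.997  0.   ] F [-0.9  0.5 -0.6] M [-0.03  0.06 -0.01] w0.0001 q [ 0.02  0.39  1.9  -0.    0.85  1.51]
```

```bash
python3 -m jog '[255,-0.3,0,0,0,0,0, 255,-0.6,0,0,0,0,0, 255,-0.9,0,0,0,0,0]'
python3 - <<'E'
from h import *
tell();snap("top","t6")
a=cv2.imread("pics/t6.png")[150:250,240:400];cv2.imwrite("pics/t6.png",cv2.resize(a,None,fx=4,fy=4,interpolation=cv2.INTER_CUBIC))
E
```

```text
clock: 8.62
position: [0.5201, 0.0789, 0.0313]
ee_rot: [0.026, -0.032, 0.707, -0.706]
contact_force: [-10.3, 0.6, 9.3]
width: -0.0001
t8.62 p [0.5201 0.0789 0.0313] x [-0.997 -0.083  0.009] y [-0.009  0.    -1.   ] z [ 0.083 -0.997 -0.001] F [-10.3   0.6   9.3] M [0.08 1.49 0.04] w-0.0001 q [0.02 0.4  1.88 0.   0.87 1.51]
```

View pics/t6.png

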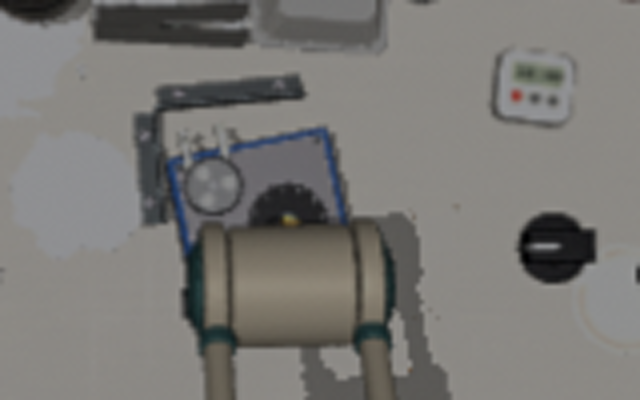

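```bash
python3 -m jog '[255,-0.3,-0.2,0,0,0,0, 255,-0.6,-0.3,0,0,0,0, 255,-0.9,-0.4,0,0,0,0, 255,-1.2,-0.5,0,0,0,0, 255,-1.5,-0.6,0,0,0,0]'
python3 - <<'E'
from h import *
tell();snap("top","t7")
a=cv2.imread("pics/t7.png")[150:250,240:400];cv2.imwrite("pics/t7.png",cv2.resize(a,None,fx=4,fy=4,interpolation=cv2.INTER_CUBIC))
E
```

```text
clock: 9.3
position: [0.5393, 0.0799, 0.0372]
ee_rot: [-0.029, 0.029, -0.706, 0.707]
contact_force: [-4.3, 0.6, -2.6]
width: -0.0002
t9.30 p [0.5393 0.0799 0.0372] x [-0.997 -0.082  0.   ] y [-0. -0. -1.] z [ 0.082 -0.997  0.   ] F [-4.3  0.6 -2.6] M [ 0.09  0.56 -0.01] w-0.0002 q [ 0.02  0.41  1.84 -0.    0.89  1.51]
```

View pics/t7.png

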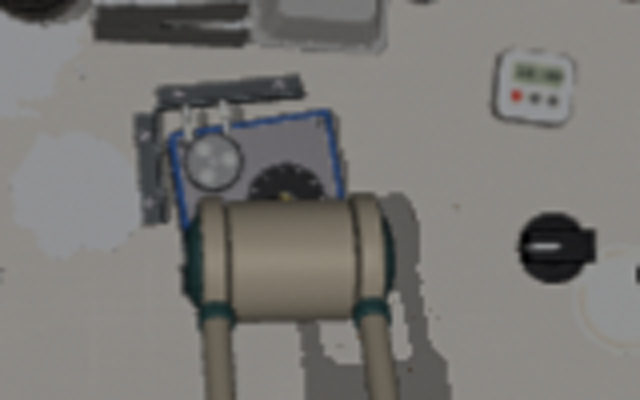

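```bash
python3 -m jog '[255,-0.3,0,0,0,0,0, 255,-0.6,0,0,0,0,0, 255,-0.9,-0.1,0,0,0,0, 255,-1.2,-0.1,0,0,0,0, 255,-1.5,-0.2,0,0,0,0, 255,-1.8,-0.2,0,0,0,0]'
python3 - <<'E'
from h import *
tell();snap("top","t8")
a=cv2.imread("pics/t8.png")[150:250,240:400];cv2.imwrite("pics/t8.png",cv2.resize(a,None,fx=4,fy=4,interpolation=cv2.INTER_CUBIC))
E
```

```text
clock: 10.1
position: [0.5575, 0.0815, 0.0393]
ee_rot: [-0.029, 0.029, -0.706, 0.707]
contact_force: [-3.6, 0.7, -2.6]
width: 0.0001
t10.10 p [0.5575 0.0815 0.0393] x [-0.997 -0.082 -0.   ] y [ 0. -0. -1.] z [ 0.082 -0.997  0.   ] F [-3.6  0.7 -2.6] M [0.11 0.63 0.  ] w0.0001 q [ 0.02  0.43  1.8  -0.    0.91  1.51]
```

View pics/t8.png

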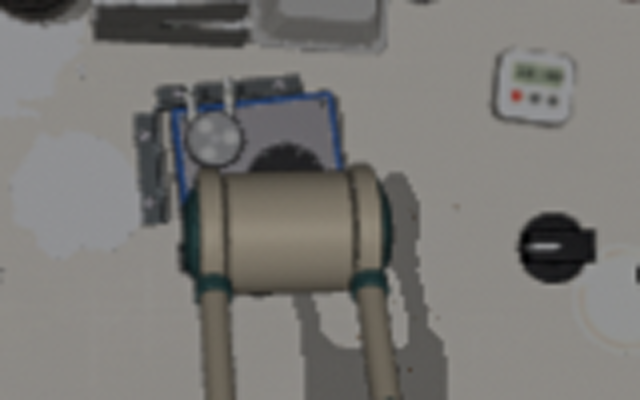

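```bash
python3 -m jog '[255,-0.2,0,0,0,0,0, 255,-0.4,0,0,0,0,0, 255,-0.6,0,0,0,0,0, 255,-0.6,0,0,0,0,0]'
python3 -m jog '[255,-0.15,0,0,0,0,0, 255,-0.3,0,0,0,0,0]'
```

```text
clock: 10.65
position: [0.5625, 0.082, 0.0394]
ee_rot: [0.029, -0.03, 0.707, -0.706]
contact_force: [-6.0, 0.1, -0.4]
width: 0.0
clock: 10.9
position: [0.5624, 0.082, 0.0394]
ee_rot: [-0.027, 0.032, -0.706, 0.707]
contact_force: [-13.7, -1.2, 7.3]
width: 0.0
```

```bash
python3 -m jog '[255,3,0,0,0,0,0, 255,5,0,4,0,0,0, 255,4,0,9,0,0,0, 255,1,0,13,0,0,0, 255,-4,0,13.5,0,0,0, 255,-6.8,0,13.5,0,0,0, 255,-6.8,0,12.5,0,0,0, 255,-6.8,0,11.5,0,0,0]'
python3 - <<'E'
from h import *
tell();snap("wrist","w9");snap("top","t9")
a=cv2.imread("pics/t9.png")[150:250,240:400];cv2.imwrite("pics/t9.png",cv2.resize(a,None,fx=4,fy=4,interpolation=cv2.INTER_CUBIC))
E
```

```text
clock: 11.9
position: [0.6433, -0.0263, 0.0394]
ee_rot: [-0.029, 0.029, -0.706, 0.707]
contact_force: [-0.8, 0.2, -0.6]
width: 0.0002
t11.90 p [ 0.6433 -0.0263  0.0394] x [-0.997 -0.082 -0.001] y [ 0.001 -0.    -1.   ] z [ 0.082 -0.997  0.   ] F [-0.8  0.2 -0.6] M [ 0.12  0.   -0.02] w0.0002 q [-0.15  0.53  1.61 -0.    1.    1.34]
```

View pics/t9.png

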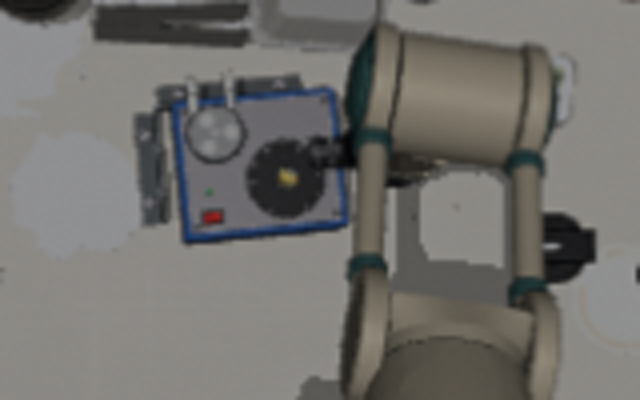

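View pics/w9.png

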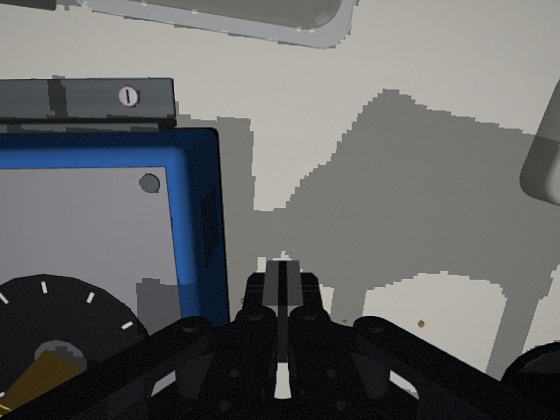

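```bash
python3 -m jog '[255,0,0,-0.4,0,0,0, 255,0,0,-0.7,0,0,0, 255,0,-0.1,-0.9,0,0,0, 255,0,-0.2,-1.1,0,0,0, 255,0,-0.3,-1.3,0,0,0]'
python3 -m jog '[255,0,-0.1,-0.2,0,0,0, 255,0,-0.1,-0.4,0,0,0]'
```

```text
clock: 12.62
position: [0.6423, -0.0139, 0.0424]
ee_rot: [-0.029, 0.029, -0.706, 0.707]
contact_force: [-0.2, -0.9, 0.0]
width: 0.0001
clock: 12.88
position: [0.6421, -0.0113, 0.0435]
ee_rot: [-0.03, 0.029, -0.705, 0.708]
contact_force: [-0.3, -6.4, 0.6]
width: -0.0001
```

```bash
python3 -m jog '[255,0,-0.1,-0.2,0,0,0, 255,0,-0.1,-0.4,0,0,0, 255,0,-0.1,-0.4,0,0,0]'
python3 -m jog '[255,0,0,-0.15,0,0,0, 255,0,0,-0.3,0,0,0]'
```

```text
clock: 13.25
position: [0.6415, -0.006, 0.0441]
ee_rot: [-0.029, 0.029, -0.706, 0.707]
contact_force: [0.0, -3.8, -2.0]
width: -0.0001
clock: 13.5
position: [0.6412, -0.003, 0.0442]
ee_rot: [-0.029, 0.029, -0.706, 0.707]
contact_force: [-0.1, -4.4, -1.9]
width: 0.0
```

```bash
python3 -m jog '[255,0,0,-0.15,0,0,0, 255,0,0,-0.3,0,0,0]'
python3 -m jog '[255,0,0,-0.15,0,0,0, 255,0,0,-0.3,0,0,0]'
python3 - <<'E'
from h import *
snap("wrist","w10");snap("top","t10")
a=cv2.imread("pics/t10.png")[150:250,240:400];cv2.imwrite("pics/t10.png",cv2.resize(a,None,fx=4,fy=4,interpolation=cv2.INTER_CUBIC))
E
```

```text
clock: 13.75
position: [0.641, -0.0004, 0.0443]
ee_rot: [-0.029, 0.029, -0.706, 0.707]
contact_force: [-1.0, -7.4, -0.8]
width: -0.0002
clock: 14.0
position: [0.6407, -0.0002, 0.0446]
ee_rot: [-0.03, 0.03, -0.704, 0.709]
contact_force: [-1.9, -14.4, -0.1]
width: 0.0
```

View pics/t10.png

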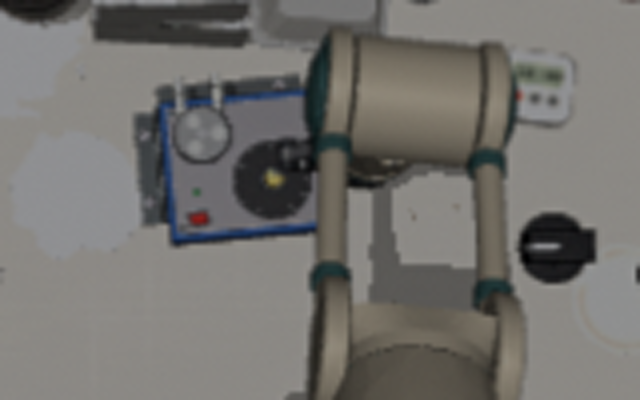

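View pics/w10.png

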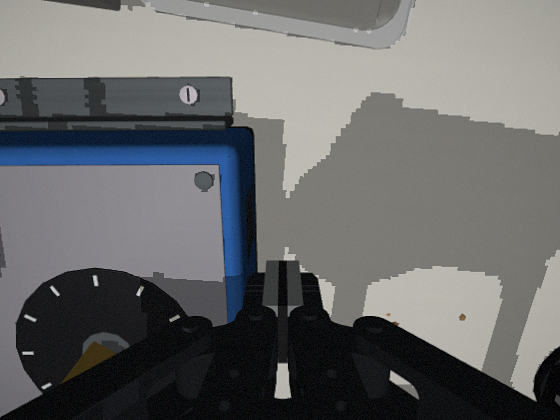

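```bash
python3 -m jog '[255,0,0,2.5,0,0,0, 255,5,0,2.8,0,0,0, 255,10.5,0,2.2,0,0,0, 255,12.5,0.3,-3,0,0,0, 255,12.5,0.4,-7,0,0,0, 255,11.5,0.4,-9.3,0,0,0, 255,9.5,0.4,-9.3,0,0,0, 255,8.6,0.3,-9.3,0,0,0, 255,8,0.2,-9.3,0,0,0, 255,7.7,0.1,-9.3,0,0,0]'
python3 -m jog '[255,-0.15,-0.05,0,0,0,0, 255,-0.3,-0.1,0,0,0,0]'
```

```text
clock: 15.35
position: [0.5564, 0.0893, 0.0433]
ee_rot: [0.029, -0.029, 0.707, -0.706]
contact_force: [0.0, 0.4, 0.6]
width: 0.0002
clock: 15.6
position: [0.5591, 0.0894, 0.0443]
ee_rot: [-0.029, 0.029, -0.707, 0.707]
contact_force: [0.4, 0.5, 0.1]
width: -0.0001
```

```bash
python3 -m jog '[255,-0.15,-0.05,0,0,0,0, 255,-0.3,-0.1,0,0,0,0, 255,-0.4,-0.1,0,0,0,0]'
python3 -m jog '[255,-0.2,-0.05,0,0,0,0, 255,-0.3,-0.1,0,0,0,0]'
```

```text
clock: 15.98
position: [0.5619, 0.0898, 0.0451]
ee_rot: [-0.028, 0.03, -0.706, 0.707]
contact_force: [-5.0, -1.2, 3.9]
width: -0.0001
clock: 16.23
position: [0.5621, 0.0899, 0.0452]
ee_rot: [-0.026, 0.032, -0.706, 0.707]
contact_force: [-8.1, -1.2, -0.2]
width: 0.0002
```

```bash
python3 -m jog '[255,1.5,0,0,0,0,0, 255,2,-4,0,0,0,0, 255,2,-9,1,0,0,0, 0,1.7,-14,4,0,0,0, 0,1.5,-18,8,0,0,0, 0,1.4,-22,12,0,0,0, 0,1.4,-22.5,15,0,0,0, 0,1.4,-22.5,15,0,0,0, 0,1.4,-22.5,15,0,0,0]'
python3 - <<'E'
from h import *
import pickle
s=tell();im,c,st=snap("wrist","w11");s=tell();print(st["position"]);pickle.dump(c,open("w11.pkl","wb"))
E
```

```text
clock: 17.35
position: [0.5645, -0.0598, 0.2709]
ee_rot: [0.029, -0.029, 0.707, -0.706]
contact_force: [-0.3, -0.7, 0.2]
width: 0.0857
t17.35 p [ 0.5645 -0.0598  0.2709] x [-0.997 -0.082  0.   ] y [-0.     0.001 -1.   ] z [ 0.082 -0.997 -0.001] F [-0.3 -0.7  0.2] M [ 0.02 -0.01  0.04] w0.0857 q [-0.23  0.25  1.45  0.    1.45  1.26]
t17.40 p [ 0.5644 -0.0594  0.2707] x [-0.997 -0.083  0.001] y [-0.001  0.001 -1.   ] z [ 0.083 -0.997 -0.001] F [-0.  -1.  -0.2] M [-0.03  0.04  0.05] w0.0858 q [-0.23  0.25  1.45  0.    1.45  1.26]
[ 0.56445274 -0.05979349  0.27086498]
```

View pics/w11.png

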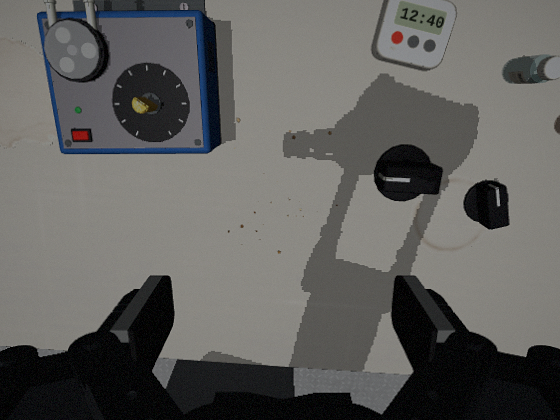

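```bash
python3 - <<'E'
from h import *
im=cv2.imread("pics/w11.png")
b=cv2.resize(im[170:240,455:525],None,fx=8,fy=8,interpolation=cv2.INTER_CUBIC); cv2.imwrite("pics/w11b.png",cv2.convertScaleAbs(b,alpha=3))
E
```

```text
(no output)
```

View pics/w11b.png

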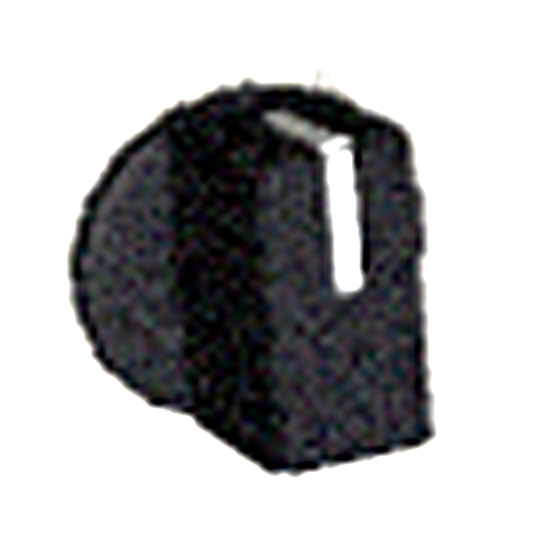

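```bash
python3 - <<'E'
from h import *
import pickle
c=pickle.load(open("w11.pkl","rb"))
P=lambda x,y:(455+(x+.5)/8-.5,170+(y+.5)/8-.5)
q=onz(c,[P(*p) for p in [(335,143),(350,290),(270,468),(432,437)]],.03)
print(np.round(q,4)); n=(q[2]+q[3])/2; print("len",np.linalg.norm(q[0]-n),"wid",np.linalg.norm(q[2]-q[3]),"ctr",(q[0]+n)/2)
v=q[0]-n; print("hd",np.arctan2(v[1],v[0])); v=q[0]-q[1]; print("hd line",np.arctan2(v[1],v[0])); v=q[3]-q[2]; print("hd end",np.arctan2(v[1],v[0])+np.pi/2)
E
```

```text
[[ 0.5633 -0.2851  0.03  ]
 [ 0.5437 -0.2921  0.03  ]
 [ 0.518  -0.2876  0.03  ]
 [ 0.5242 -0.3085  0.03  ]]
len 0.04417317348314174 wid 0.02179817059487205 ctr [ 0.54219503 -0.29157361  0.03      ]
hd 0.2987143834135536
hd line 0.3451242420819966
hd end 0.28869727951691937
```

```bash
python3 - <<'E'
from h import *
tell();rows([.542,-.2915,.11],yawR(-np.pi/2+.30))
E
```

```text
t17.40 p [ 0.5644 -0.0594  0.2707] x [-0.997 -0.083  0.001] y [-0.001  0.001 -1.   ] z [ 0.083 -0.997 -0.001] F [-0.  -1.  -0.2] M [-0.03  0.04  0.05] w0.0858 q [-0.23  0.25  1.45  0.    1.45  1.26]
shift [ 4.14 16.05 22.96] turn [ 0.01 -1.55  0.  ] min rows 5.0 2.0
```

```bash
python3 -m jog '[0,1,2,5,0,-0.4,0, 0,2,5,10,0,-0.8,0, 0,3,8,15,0,-1.2,0, 0,4,12,20,0,-1.55,0, 0,4.1,15,22.9,0,-1.55,0, 0,4.1,16,22.9,0,-1.55,0, 0,4.1,16,22.9,0,-1.55,0]'
python3 - <<'E'
from h import *
import pickle
im,c,st=snap("wrist","w12");s=tell();pickle.dump(c,open("w12.pkl","wb"))
a=im["color"][180:420,160:430]; cv2.imwrite("pics/w12b.png",cv2.convertScaleAbs(cv2.resize(a,None,fx=2.4,fy=2.4,interpolation=cv2.INTER_CUBIC),alpha=3))
E
```

```text
clock: 18.27
position: [0.5425, -0.2902, 0.1103]
ee_rot: [0.105, -0.106, 0.7, -0.698]
contact_force: [-0.9, -0.0, 0.5]
width: 0.0857
t18.32 p [ 0.5432 -0.2904  0.1115] x [-0.955 -0.296 -0.   ] y [-0.     0.001 -1.   ] z [ 0.296 -0.955 -0.001] F [0.4 0.  0.8] M [0.01 0.03 0.04] w0.0855 q [-0.6   0.42  1.59  0.    1.13  0.67]
```

View pics/w12.png

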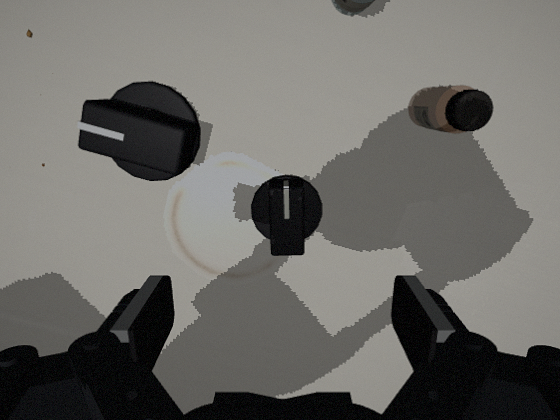

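View pics/w12b.png

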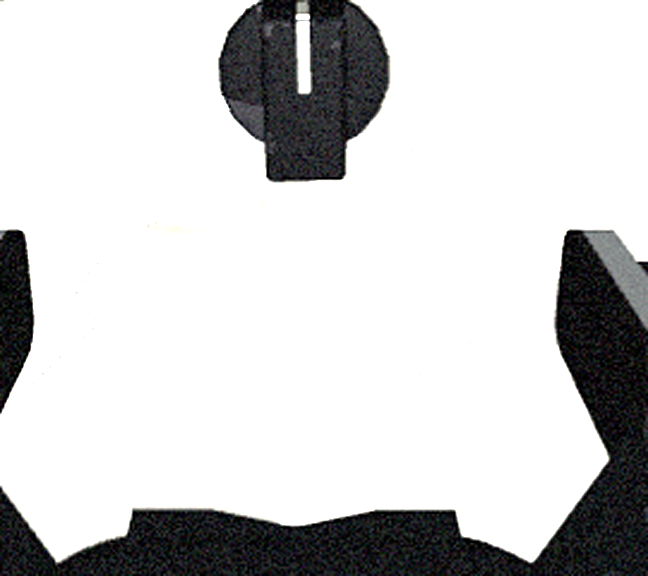

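```bash
python3 - <<'E'
from h import *
import pickle
c=pickle.load(open("w12.pkl","rb"))
P=lambda x,y:(160+(x+.5)/2.4-.5,180+(y+.5)/2.4-.5)
q=onz(c,[P(*p) for p in [(302,16),(304.5,93),(268,180),(345,178)]],.03)
n=(q[2]+q[3])/2; ctr=(q[0]+n)/2; print("len",np.linalg.norm(q[0]-n),"wid",np.linalg.norm(q[2]-q[3]),"ctr",ctr)
v=q[0]-n; h=np.arctan2(v[1],v[0]);print("hd",h); v=q[0]-q[1]; print("hd line",np.arctan2(v[1],v[0])); v=q[3]-q[2]; print("hd end",np.arctan2(v[1],v[0])+np.pi/2)
print(onz(c,[P(219,75),P(389,75)],.006))
rows([ctr[0],ctr[1],.009],yawR(h-np.pi/2))
E
```

```text
len 0.044919878137513844 wid 0.020629084478856675 ctr [ 0.54170933 -0.29300472  0.03      ]
hd 0.3292966529956892
hd line 0.33412279568553843
hd end 0.32985789113052144
[[ 0.53369429 -0.27011607  0.006     ]
 [ 0.54811742 -0.31655515  0.006     ]]
shift [ 0.22 10.25  0.22] turn [ 0.01 -0.21 -0.  ] min rows 2.0 1.0
```

```bash
python3 -m jog '[0,0.2,4,0.2,0,-0.2,0, 0,0.2,8,0.2,0,-0.2,0, 0,0.2,10,0.2,0,-0.2,0, 0,0.2,10.25,0.2,0,-0.2,0, 120,0.2,10.25,0.2,0,-0.2,0, 255,0.2,10.25,0.2,0,-0.2,0, 255,0.2,10.25,0.2,0,-0.2,0, 255,0.2,10.25,0.2,0,-0.2,0, 255,0.2,10.25,0.2,0,-0.2,0]' 50
python3 - <<'E'
from h import *
im,c,st=snap("wrist","w13");s=tell()
E
```

```text
clock: 19.45
position: [0.5421, -0.2949, 0.0098]
ee_rot: [-0.115, 0.114, -0.697, 0.698]
contact_force: [-0.0, 0.7, 6.2]
width: 0.0211
t19.50 p [ 0.5421 -0.2949  0.0098] x [-0.947 -0.321 -0.001] y [ 0.001 -0.001 -1.   ] z [ 0.321 -0.947  0.001] F [-0.9 -0.2  6. ] M [0.1  0.07 0.02] w0.0210 q [-0.61  0.53  1.7   0.    0.91  0.63]
```

View pics/w13.png

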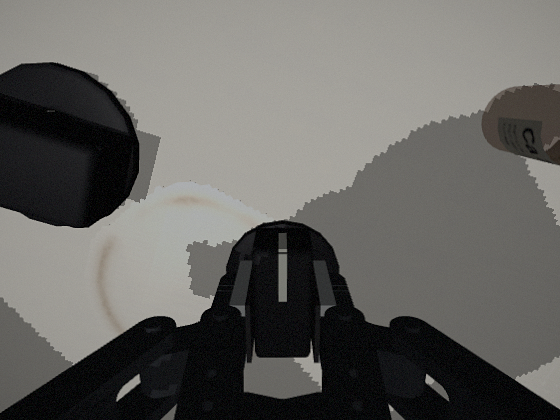

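```bash
python3 - <<'E'
from h import *
im=cv2.imread("pics/w13.png")
im2,c,st=snap("wrist","w13c")
a=im2["color"][210:370,215:350]; cv2.imwrite("pics/w13b.png",cv2.convertScaleAbs(cv2.resize(a,None,fx=4,fy=3.7,interpolation=cv2.INTER_CUBIC),alpha=4))
import pickle; pickle.dump((c,st),open("w13.pkl","wb"))
E
```

```text
(no output)
```

View pics/w13b.png

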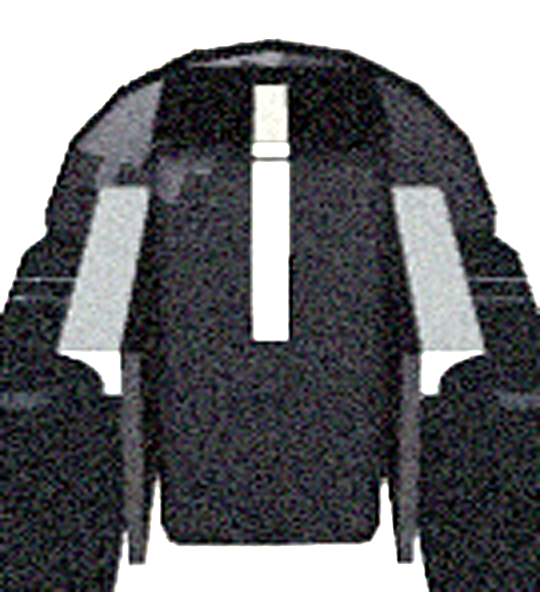

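```bash
python3 - <<'E'
from h import *
import pickle
c,st=pickle.load(open("w13.pkl","rb"))
P=lambda x,y:(215+(x+.5)/4-.5,210+(y+.5)/3.7-.5)
R0=rot(st["ee_rot"])
f=lambda p,z: R0.inv().apply(onz(c,[P(*p)],z)[0]-st["position"])*1000
for p,z in [((271,141),.029),((271,158),.03),((271,342),.03),((271,543),.03),((271,42),.006),((271,88),.006)]: print(p,np.round(f(p,z),2))
E
```

```text
(271, 141) [-23.24 -19.16   0.16]
(271, 158) [-21.92 -20.17   0.16]
(271, 342) [ -2.06 -20.19   0.17]
(271, 543) [ 21.8  -20.21   0.18]
(271, 42) [-25.26   3.84   0.15]
(271, 88) [-19.81   3.83   0.15]
```

```bash
python3 - <<'E'
from h import *
import pickle
c=pickle.load(open("w11.pkl","rb"))
im=cv2.imread("pics/w11.png"); a=im[85:125,120:170]; cv2.imwrite("pics/w11c.png",cv2.resize(a,None,fx=12,fy=12,interpolation=cv2.INTER_CUBIC))
print(onz(c,[(141,103)],.098))
print(onz(c,[(206,12),(210,152),(65,152),(40,17)],.07))
s=np.array([.688,.157]);y=.083;R=np.array([[np.cos(y),-np.sin(y)],[np.sin(y),np.cos(y)]])
print("home spindle",s+R@np.array([-.075,-.09]))
h=-.58-np.pi/2; tx=np.array([np.sin(h),-np.cos(h)])
p=np.array([.6225,.0615])+.065*tx
print(p);rows([p[0],p[1],.20],yawR(h)); tell()
E
```

```text
[[0.62211652 0.0597537  0.098     ]]
[[0.69760169 0.01452563 0.07      ]
 [0.58225705 0.00809589 0.07      ]
 [0.57143418 0.14073559 0.07      ]
 [0.68317854 0.15214979 0.07      ]]
home spindle [0.62071962 0.06109197]
[0.56812993 0.09712156]
shift [-15.06 -19.05 -36.27] turn [-0.01  6.49 -0.01] min rows 7.0 5.0
t19.55 p [ 0.5421 -0.2949  0.0098] x [-0.947 -0.321 -0.001] y [ 0.001 -0.001 -1.   ] z [ 0.321 -0.947  0.001] F [-1.3  0.   6.3] M [0.12 0.08 0.02] w0.0210 q [-0.61  0.53  1.7   0.    0.91  0.63]
```

View pics/w11c.png

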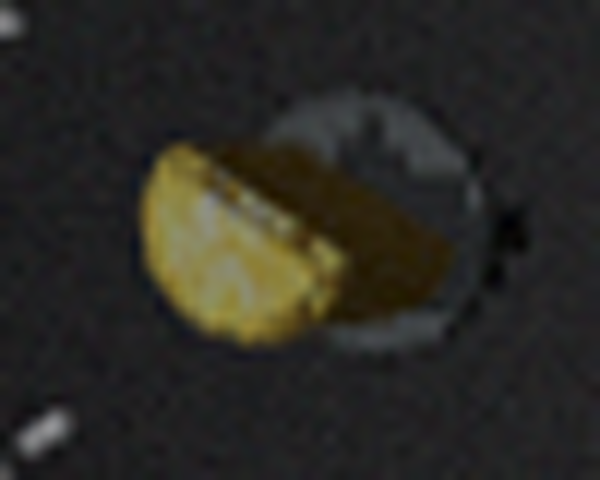

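```bash
python3 -m jog '[255,0,-5,0,0,0,0, 255,0,-10,-3,0,0.6,0, 255,-2,-14,-8,0,1.3,0, 255,-5,-17,-13,0,2.2,0, 255,-7,-19,-18,0,3.2,0, 255,-9,-19,-22,0,4.2,0, 255,-11,-19,-27,0,5.2,0, 255,-13,-19,-31,0,6,0, 255,-15,-19,-35,0,6.5,0, 255,-15,-19,-36.2,0,6.5,0, 255,-15,-19,-36.2,0,6.5,0, 255,-15,-19,-36.2,0,6.5,0]'
python3 - <<'E'
from h import *
import pickle
s=tell();im,c,st=snap("wrist","w14");s=tell();pickle.dump((c,st),open("w14.pkl","wb"))
snap("top","t14")
a=cv2.imread("pics/t14.png")[150:250,240:400];cv2.imwrite("pics/t14.png",cv2.resize(a,None,fx=4,fy=4,interpolation=cv2.INTER_CUBIC))
E
```

```text
clock: 21.05
position: [0.5672, 0.0952, 0.1986]
ee_rot: [0.203, -0.203, -0.677, 0.678]
contact_force: [-0.6, -0.6, -1.2]
width: 0.0209
t21.05 p [0.5672 0.0952 0.1986] x [-0.836  0.549 -0.   ] y [-0.    -0.001 -1.   ] z [-0.549 -0.836  0.001] F [-0.6 -0.6 -1.2] M [ 0.02 -0.    0.01] w0.0209 q [ 0.05  0.3   1.56 -0.    1.29  2.2 ]
t21.10 p [0.5673 0.0951 0.1987] x [-0.835  0.55  -0.   ] y [-0.    -0.001 -1.   ] z [-0.55  -0.835  0.001] F [ 0.3  0.1 -0.6] M [ 0.04 -0.03  0.  ] w0.0209 q [ 0.05  0.3   1.56 -0.    1.29  2.2 ]
```

View pics/w14.png

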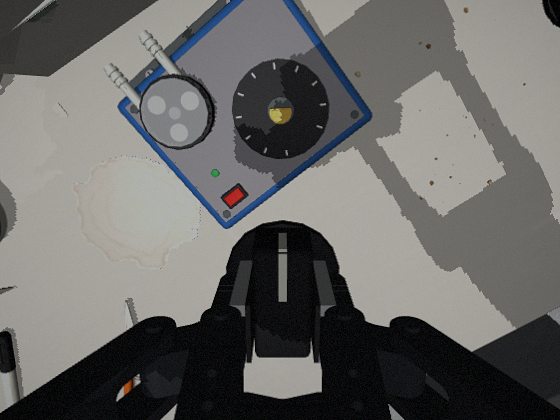

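```bash
python3 - <<'E'
from h import *
im=cv2.imread("pics/w14.png"); a=im[87:137,250:310]; cv2.imwrite("pics/w14c.png",cv2.convertScaleAbs(cv2.resize(a,None,fx=12,fy=12,interpolation=cv2.INTER_CUBIC),alpha=1.5))
hsv=cv2.cvtColor(im,cv2.COLOR_BGR2HSV); m=cv2.inRange(hsv,(15,80,60),(35,255,255)); m[:80]=0;m[140:]=0;m[:,:250]=0;m[:,310:]=0
print(cv2.countNonZero(m))
ct,_=cv2.findContours(m,0,1); k=max(ct,key=cv2.contourArea); print(cv2.boundingRect(k),cv2.minAreaRect(k))
a=im[0:240,100:400];cv2.imwrite("pics/w14d.png",cv2.resize(a,None,fx=2.5,fy=2.5,interpolation=cv2.INTER_CUBIC))
E
```

```text
293
(269, 108, 23, 16) ((280.0, 115.5), (15.0, 22.0), 90.0)
```

View pics/w14c.png

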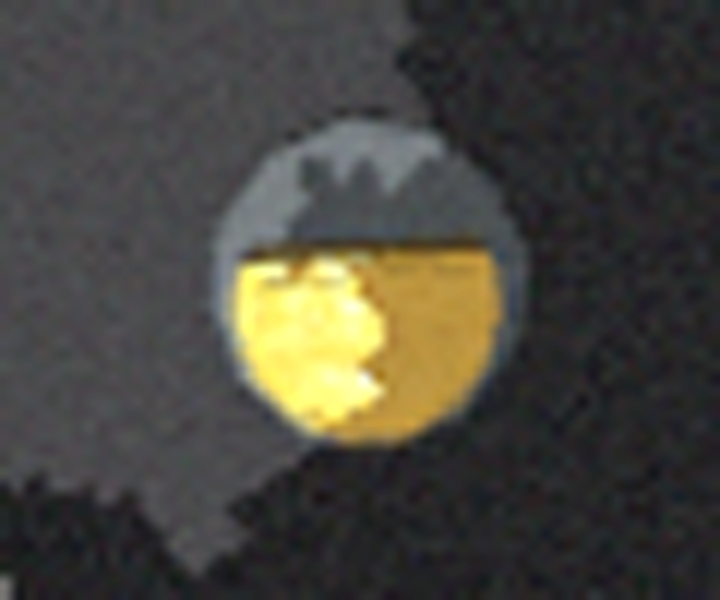

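View pics/t14.png

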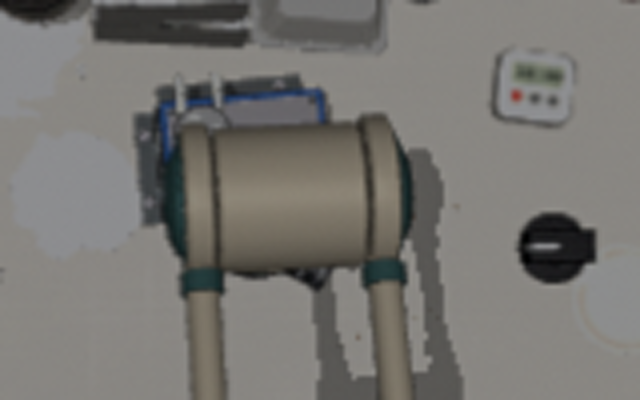

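View pics/w14d.png

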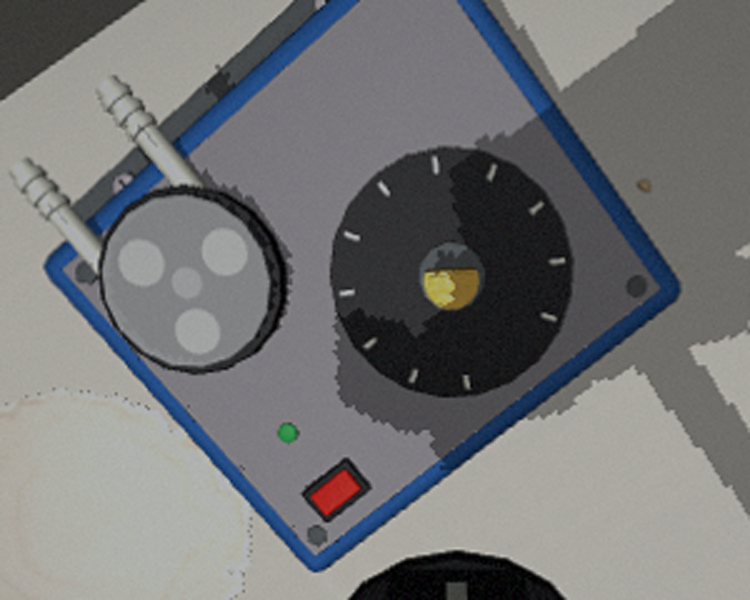

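```bash
python3 - <<'E'
from h import *
import pickle
c,st=pickle.load(open("w14.pkl","rb"))
P=lambda x,y:(250+(x+.5)/12-.5,87+(y+.5)/12-.5)
print("cam",-c[2].T@c[3])
ax=onz(c,[P(369,309)],.097)[0]; col=onz(c,[P(371,284)],.07)[0]
e=onz(c,[P(240,250),P(492,243)],.097); v=e[1]-e[0]; n=np.array([v[1],-v[0]]); 
R0=rot(st["ee_rot"]);kx=-R0.as_matrix()[:,0]
n=n if n@kx[:2]>0 else -n
print("axis",ax,"collar",col,"flat hd",np.arctan2(n[1],n[0]),"knob hd",np.arctan2(kx[1],kx[0]),"dist flat",(e.mean(0)-ax)[:2]@n/np.linalg.norm(n))
h=-.58-np.pi/2
tgt=ax+.0004*R0.as_matrix()[:,0]; rows([tgt[0],tgt[1],.125],st=st)
print(np.round(R0.inv().apply(ax-st["position"])*100,2), np.round(R0.inv().apply(col-st["position"])*100,2))
E
```

```text
cam [0.63074408 0.05345406 0.34072911]
axis [0.62096787 0.06131512 0.097     ] collar [0.62099879 0.0613127  0.07      ] flat hd -0.554389188970465 knob hd -0.5815378353416306 dist flat 0.003170689787857694
shift [-6.31  7.36 -0.13] turn [0. 0. 0.] min rows 2.0 0.0
[-6.35 10.16 -0.13] [-6.35 12.86 -0.14]
```

```bash
python3 -m jog '[255,-3.2,2,-0.1,0,-0.1,0, 255,-6.3,4,-0.13,0,-0.2,0, 255,-6.3,7,-0.13,0,-0.2,0, 255,-6.3,7.4,-0.13,0,-0.2,0, 255,-6.3,7.4,-0.13,0,-0.2,0]'
python3 - <<'E'
from h import *
s=tell();s=tell();R=rot(s["ee_rot"]); print("err tool mm",R.inv().apply(np.array([.62097,.06132,.12])-s["position"])*1000)
im,c,st=snap("scene","s15");snap("wrist","w15")
p=proj(c,[[.621,.0613,.098]]);print(p)
u,v=p[0].astype(int);a=im["color"][v-50:v+50,u-60:u+60];cv2.imwrite("pics/s15b.png",cv2.resize(a,None,fx=6,fy=6,interpolation=cv2.INTER_CUBIC))
E
```

```text
clock: 21.78
position: [0.6208, 0.0625, 0.1252]
ee_rot: [0.193, -0.193, -0.68, 0.68]
contact_force: [0.8, -0.1, -0.7]
width: 0.0212
t21.77 p [0.6208 0.0625 0.1252] x [-0.851  0.526 -0.   ] y [ 0. -0. -1.] z [-0.526 -0.851  0.   ] F [ 0.8 -0.1 -0.7] M [-0.01  0.    0.03] w0.0212 q [-0.01  0.42  1.56 -0.    1.16  2.11]
t21.77 p [0.6208 0.0625 0.1252] x [-0.851  0.526 -0.   ] y [ 0. -0. -1.] z [-0.526 -0.851  0.   ] F [ 0.8 -0.1 -0.7] M [-0.01  0.    0.03] w0.0212 q [-0.01  0.42  1.56 -0.    1.16  2.11]
err tool mm [-0.77435922  5.17659742  0.9424263 ]
[[313.5507765  206.38293912]]
```

View pics/s15b.png

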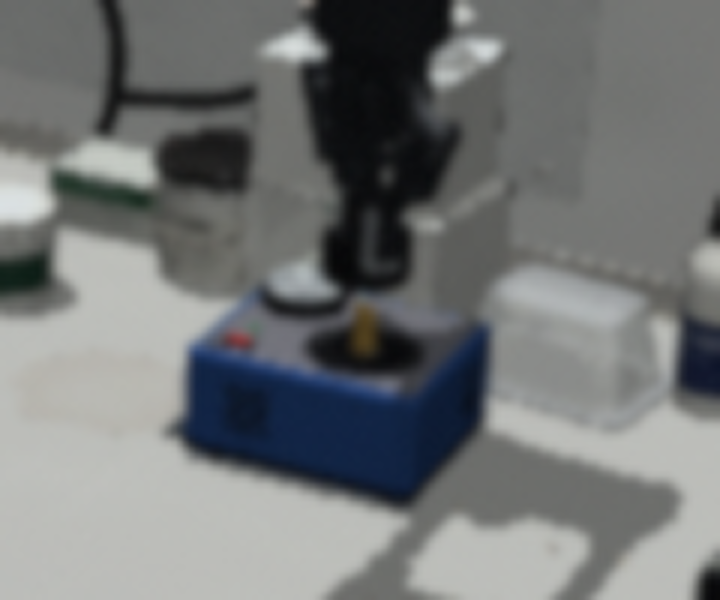

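View pics/w15.png

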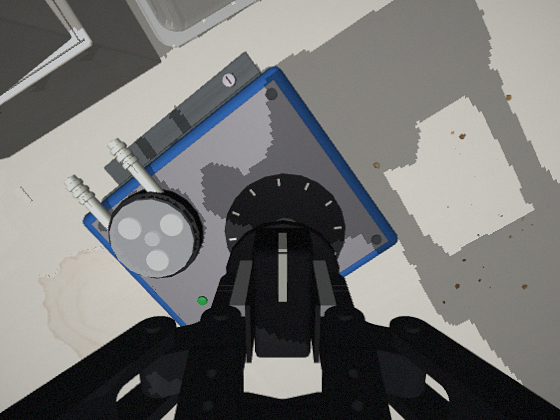

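```bash
python3 - <<'E'
from h import *
L=[]
for i in range(5):
    s=get_state();L.append(s["position"]);get_image("scene")
L=np.array(L);print(np.round(L,4));m=L.mean(0)
R=rot(s["ee_rot"]); print("err tool mm",R.inv().apply(np.array([.62097,.06132,.12])-m)*1000); k=-R.as_matrix()[:,0];print(np.arctan2(k[1],k[0]))
E
```

```text
[[0.6215 0.0629 0.1263]
 [0.6215 0.063  0.1264]
 [0.6214 0.0631 0.1263]
 [0.6213 0.0632 0.1261]
 [0.6212 0.0632 0.1259]]
err tool mm [-0.55532552  6.19164183  1.71313437]
-0.5525246002149063
```

```bash
python3 -m jog '[255,0,0.8,0,0,0,0, 255,0,1.3,0,0,0,0, 255,0,1.5,0,0,0,0, 255,0,1.7,0,0,0,0, 255,0,1.9,0,0,0,0]'
python3 -m jog '[255,0,0.2,0,0,0,0, 255,0,0.4,0,0,0,0]'
python3 - <<'E'
from h import *
s=tell()
E
```

```text
clock: 22.75
position: [0.621, 0.063, 0.1058]
ee_rot: [0.193, -0.193, -0.68, 0.68]
contact_force: [0.6, -0.8, 0.6]
width: 0.021
clock: 23.0
position: [0.6211, 0.0629, 0.1025]
ee_rot: [-0.193, 0.193, 0.68, -0.68]
contact_force: [-1.0, -0.2, 4.7]
width: 0.0209
t23.00 p [0.6211 0.0629 0.1025] x [-0.851  0.525 -0.001] y [ 0.001 -0.    -1.   ] z [-0.525 -0.851 -0.   ] F [-1.  -0.2  4.7] M [-0.07  0.26  0.02] w0.0209 q [-0.01  0.44  1.59 -0.    1.11  2.11]
```

```bash
python3 -m jog '[255,0,0.1,0,0,0,0, 255,0,0.2,0,0,0,0]'
python3 - <<'E'
from h import *
s=tell()
im,c,st=snap("scene","s16")
u,v=313,206;a=im["color"][v-50:v+50,u-60:u+60];cv2.imwrite("pics/s16b.png",cv2.resize(a,None,fx=6,fy=6,interpolation=cv2.INTER_CUBIC))
E
```

```text
clock: 23.25
position: [0.6211, 0.063, 0.1007]
ee_rot: [-0.193, 0.193, 0.68, -0.68]
contact_force: [-1.6, 0.3, 5.5]
width: 0.0207
t23.25 p [0.6211 0.063  0.1007] x [-0.851  0.525 -0.001] y [ 0.001 -0.    -1.   ] z [-0.525 -0.851 -0.001] F [-1.6  0.3  5.5] M [-0.02  0.32 -0.02] w0.0207 q [-0.01  0.44  1.59 -0.    1.11  2.11]
```

View pics/s16b.png

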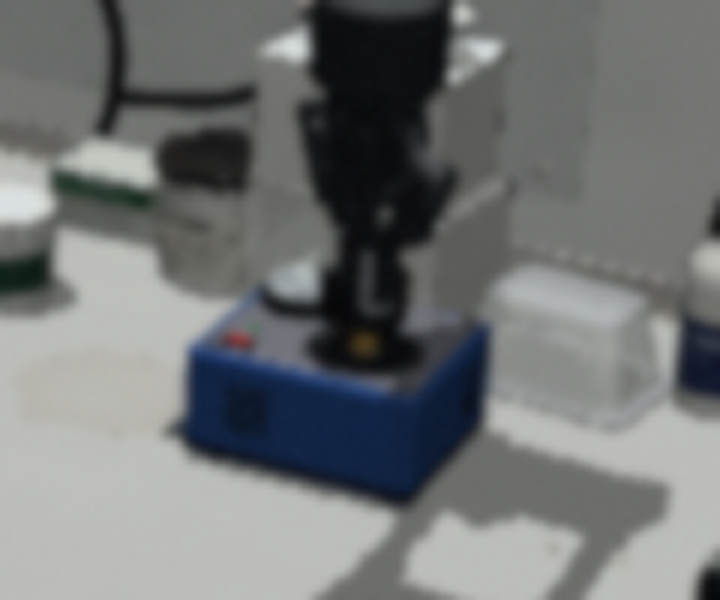

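```bash
python3 -m jog '[255,0.06,-0.2,0.04,0,0,0, 255,0.06,-0.1,0.04,0,0,0, 255,0.06,0,0.04,0,0,0]'
python3 - <<'E'
from h import *
s=tell()
E
```

```text
clock: 23.68
position: [0.621, 0.063, 0.1009]
ee_rot: [-0.192, 0.194, 0.68, -0.68]
contact_force: [-1.8, -0.1, 6.5]
width: 0.0207
t23.68 p [0.621  0.063  0.1009] x [-0.851  0.525 -0.002] y [ 0.003 -0.    -1.   ] z [-0.525 -0.851 -0.001] F [-1.8 -0.1  6.5] M [-0.03  0.11  0.  ] w0.0207 q [-0.01  0.44  1.59 -0.    1.11  2.11]
```

```bash
python3 -m jog '[255,0,-0.4,0,0,0,0, 255,0,-0.8,0,0,0,0, 255,0,-0.8,0,0,0,0]'
python3 - <<'E'
from h import *
s=tell()
E
```

```text
clock: 24.05
position: [0.6199, 0.063, 0.1076]
ee_rot: [0.193, -0.193, -0.68, 0.68]
contact_force: [0.1, -0.1, 1.2]
width: 0.021
t24.05 p [0.6199 0.063  0.1076] x [-0.851  0.525  0.   ] y [-0. -0. -1.] z [-0.525 -0.851  0.   ] F [ 0.1 -0.1  1.2] M [ 0.01 -0.13  0.02] w0.0210 q [-0.01  0.43  1.58 -0.    1.13  2.11]
```

```bash
python3 -m jog '[255,-0.08,0,0.13,0,0,0, 255,-0.08,0.1,0.13,0,0,0, 255,-0.08,0.2,0.13,0,0,0, 255,-0.08,0.3,0.13,0,0,0]'
python3 - <<'E'
from h import *
s=tell()
E
python3 -m jog '[255,0,0.1,0,0,0,0, 255,0,0.2,0,0,0,0]'
python3 - <<'E'
from h import *
s=tell()
E
```

```text
clock: 24.55
position: [0.6199, 0.0612, 0.1048]
ee_rot: [0.193, -0.193, -0.68, 0.68]
contact_force: [-0.5, -1.1, 3.2]
width: 0.0207
t24.55 p [0.6199 0.0612 0.1048] x [-0.851  0.525  0.   ] y [-0. -0. -1.] z [-0.525 -0.851  0.001] F [-0.5 -1.1  3.2] M [-0.07  0.04 -0.04] w0.0207 q [-0.01  0.44  1.58 -0.    1.12  2.11]
clock: 24.8
position: [0.6199, 0.0613, 0.1031]
ee_rot: [0.193, -0.193, -0.68, 0.68]
contact_force: [-1.7, -1.5, 4.1]
width: 0.0211
t24.80 p [0.6199 0.0613 0.1031] x [-0.851  0.525 -0.   ] y [ 0. -0. -1.] z [-0.525 -0.851  0.   ] F [-1.7 -1.5  4.1] M [-0.17  0.21  0.05] w0.0211 q [-0.01  0.44  1.59 -0.    1.12  2.11]
```

```bash
python3 - <<'E'
from h import *
import pickle
c=pickle.load(open("w11.pkl","rb")); print(onz(c,[(139.6,104.9)],.097), "collar",onz(c,[(120+373.5/12-.5,85+222.5/12-.5)],.07))
E
```

```text
[[0.62047125 0.06129089 0.097     ]] collar [[0.62115595 0.06138573 0.07      ]]
```

```bash
python3 -m jog '[255,0,-0.4,0,0,0,0, 255,-0.04,-0.4,-0.06,0,0,0, 255,-0.04,-0.3,-0.06,0,0,0, 255,-0.04,-0.15,-0.06,0,0,0, 255,-0.04,0,-0.06,0,0,0]'
python3 - <<'E'
from h import *
s=tell()
E
python3 -m jog '[255,0,0.1,0,0,0,0, 255,0,0.2,0,0,0,0]'
python3 - <<'E'
from h import *
s=tell()
E
```

```text
clock: 25.42
position: [0.6208, 0.062, 0.1031]
ee_rot: [-0.193, 0.193, 0.68, -0.68]
contact_force: [0.1, -0.2, 4.3]
width: 0.0207
t25.43 p [0.6208 0.062  0.1031] x [-0.851  0.525 -0.   ] y [ 0.  0. -1.] z [-0.525 -0.851 -0.   ] F [ 0.1 -0.2  4.3] M [0.1  0.2  0.01] w0.0207 q [-0.01  0.44  1.59  0.    1.12  2.11]
clock: 25.68
position: [0.621, 0.0615, 0.1004]
ee_rot: [0.193, -0.193, -0.68, 0.68]
contact_force: [1.3, -0.6, -0.4]
width: 0.0209
t25.68 p [0.621  0.0615 0.1004] x [-0.851  0.525 -0.001] y [ 0.001 -0.001 -1.   ] z [-0.525 -0.851  0.   ] F [ 1.3 -0.6 -0.4] M [-0.17 -0.15 -0.02] w0.0209 q [-0.01  0.44  1.59 -0.    1.11  2.11]
```

```bash
python3 -m jog '[255,0,0.2,0,0,0,0, 255,0,0.4,0,0,0,0, 255,0,0.6,0,0,0,0]'
python3 -m jog '[255,0,0.15,0,0,0,0, 255,0,0.3,0,0,0,0, 255,0,0.45,0,0,0,0]'
python3 - <<'E'
from h import *
s=tell()
E
```

```text
clock: 26.05
position: [0.621, 0.0616, 0.0946]
ee_rot: [0.193, -0.193, -0.68, 0.68]
contact_force: [2.1, -1.0, 1.1]
width: 0.021
clock: 26.42
position: [0.621, 0.0617, 0.0904]
ee_rot: [0.193, -0.193, -0.68, 0.68]
contact_force: [2.4, -1.3, 0.1]
width: 0.021
t26.43 p [0.621  0.0617 0.0904] x [-0.851  0.525 -0.001] y [ 0.001 -0.    -1.   ] z [-0.525 -0.851 -0.   ] F [ 2.4 -1.3  0.1] M [-0.23 -0.37  0.01] w0.0210 q [-0.01  0.45  1.6  -0.    1.09  2.11]
```

```bash
python3 -m jog '[255,-0.03,0.1,0,0,0,0, 255,-0.03,0.2,0,0,0,0, 255,-0.03,0.3,0,0,0,0]'
python3 -m jog '[255,0,0.1,0,0,0,0, 255,0,0.2,0,0,0,0]'
python3 -m jog '[255,0,0.1,0,0,0,0, 255,0,0.2,0,0,0,0]'
python3 - <<'E'
from h import *
s=tell()
E
```

```text
clock: 26.8
position: [0.621, 0.0616, 0.0874]
ee_rot: [0.193, -0.193, -0.68, 0.68]
contact_force: [0.4, -1.2, 2.9]
width: 0.0213
clock: 27.05
position: [0.621, 0.0616, 0.0856]
ee_rot: [0.193, -0.193, -0.68, 0.68]
contact_force: [0.0, -1.4, 4.9]
width: 0.0212
clock: 27.3
position: [0.6211, 0.0616, 0.0837]
ee_rot: [-0.193, 0.193, 0.68, -0.68]
contact_force: [0.5, -1.5, 6.4]
width: 0.0214
t27.30 p [0.6211 0.0616 0.0837] x [-0.851  0.525 -0.001] y [ 0.001 -0.    -1.   ] z [-0.525 -0.851 -0.   ] F [ 0.5 -1.5  6.4] M [-0.16 -0.04  0.03] w0.0214 q [-0.01  0.46  1.61 -0.    1.07  2.11]
```

```bash
python3 -m jog '[255,0,0.1,0,0,0,0, 255,0,0.2,0,0,0,0]'
python3 -m jog '[255,0,0.1,0,0,0,0, 255,0,0.15,0,0,0,0]'
python3 -m jog '[255,0,0.05,0,0,0,0, 255,0,0.1,0,0,0,0]'
```

```text
clock: 27.55
position: [0.6212, 0.0616, 0.0825]
ee_rot: [-0.193, 0.193, 0.68, -0.68]
contact_force: [-1.9, -1.0, 13.4]
width: 0.0208
clock: 27.8
position: [0.6212, 0.0616, 0.0824]
ee_rot: [-0.192, 0.194, 0.68, -0.68]
contact_force: [-3.5, -0.4, 18.5]
width: 0.021
clock: 28.05
position: [0.6213, 0.0616, 0.0823]
ee_rot: [-0.192, 0.194, 0.68, -0.68]
contact_force: [-4.1, -1.0, 21.7]
width: 0.021
```

```bash
python3 -m jog '[255,0,0,0,0,0,0, 255,0,0,0,0,0,0]'
python3 - <<'E'
from h import *
s=tell()
im,c,st=snap("scene","s17");snap("wrist","w17");t,_,_=snap("top","t17")
a=im["color"][156:256,253:373];b=t["color"][150:250,240:360]
cv2.imwrite("pics/st17.png",np.hstack([cv2.resize(a,(400,333),interpolation=cv2.INTER_CUBIC),cv2.resize(b,(400,333),interpolation=cv2.INTER_CUBIC)]))
tell()
E
```

```text
clock: 28.3
position: [0.6213, 0.0616, 0.0824]
ee_rot: [-0.192, 0.194, 0.68, -0.68]
contact_force: [-4.1, -0.5, 20.7]
width: 0.0212
t28.30 p [0.6213 0.0616 0.0824] x [-0.851  0.525 -0.002] y [ 0.003 -0.    -1.   ] z [-0.525 -0.851 -0.001] F [-4.1 -0.5 20.7] M [-0.17  0.67 -0.01] w0.0212 q [-0.01  0.46  1.61 -0.    1.07  2.11]
t28.45 p [0.6213 0.0616 0.0824] x [-0.851  0.525 -0.002] y [ 0.003 -0.    -1.   ] z [-0.525 -0.851 -0.001] F [-4.2 -1.6 21.4] M [-0.16  0.63  0.04] w0.0208 q [-0.01  0.46  1.61 -0.    1.07  2.11]
```

View pics/st17.png

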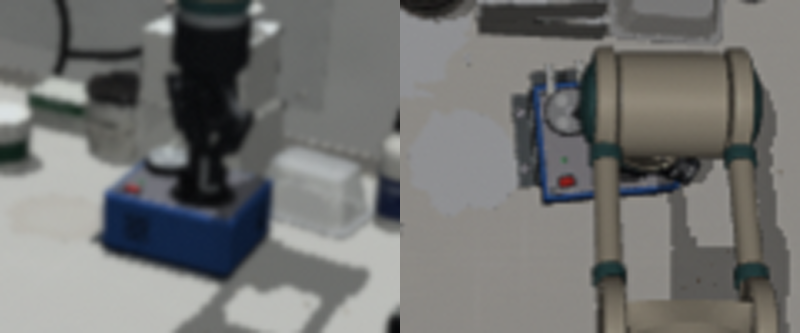

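View pics/w17.png

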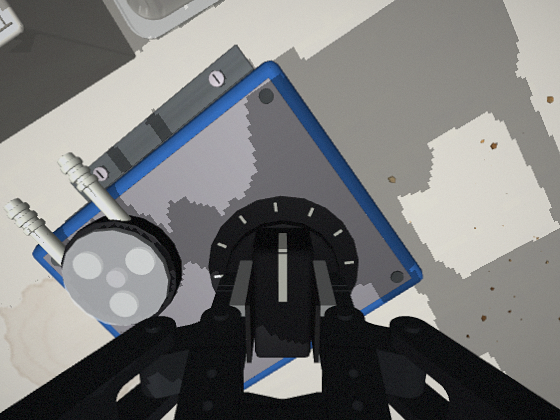

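```bash
python3 - <<'E'
from h import *
import pickle
im,c,st=snap("wrist","w18"); pickle.dump((c,st),open("w18.pkl","wb"))
a=im["color"][30:290,20:300]; cv2.imwrite("pics/w18a.png",cv2.convertScaleAbs(cv2.resize(a,None,fx=2.3,fy=2.3,interpolation=cv2.INTER_CUBIC),alpha=1.5))
a=im["color"][30:130,180:300]; cv2.imwrite("pics/w18b.png",cv2.convertScaleAbs(cv2.resize(a,None,fx=6,fy=6,interpolation=cv2.INTER_CUBIC),alpha=2))
E
```

```text
(no output)
```

View pics/w18a.png

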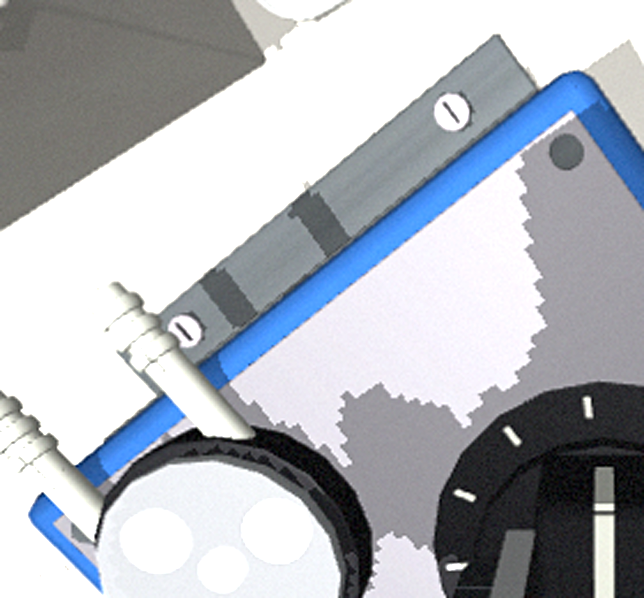

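View pics/w18b.png

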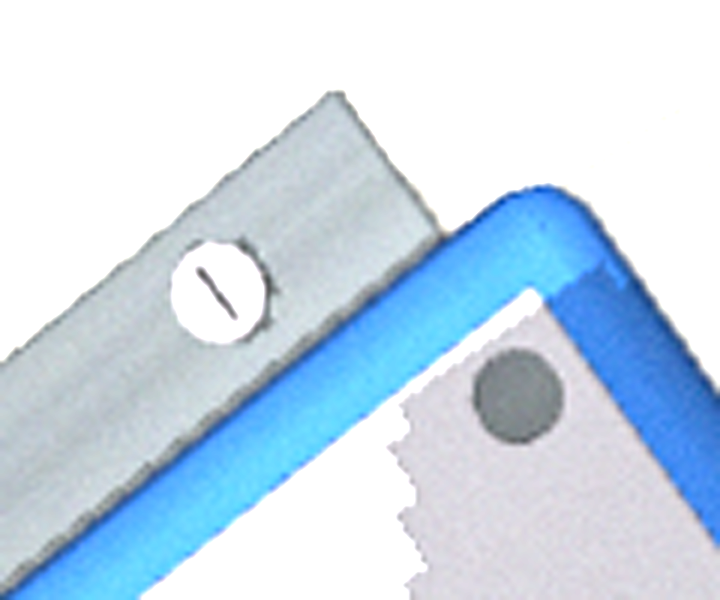

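```bash
python3 - <<'E'
from h import *
import pickle
c,st=pickle.load(open("w18.pkl","rb"))
P=lambda x,y:(20+(x+.5)/2.3-.5,30+(y+.5)/2.3-.5)
B=lambda x,y:(180+(x+.5)/6-.5,30+(y+.5)/6-.5)
e=onz(c,[B(440,243),P(220,356)],.065); v=e[1]-e[0]; print("pump far edge yaw",np.arctan2(-v[0],v[1]),e)
f=onz(c,[B(335,93),P(175,302)],.003); v=f[1]-f[0]; print("flange yaw",np.arctan2(-v[0],v[1]),f)
y=.083; ex=np.array([np.cos(y),np.sin(y)]); print("flange-pump edge dist along ex",[(f.mean(0)-e.mean(0))[:2]@ex])
r=onz(c,[B(610,235),B(715,385)],.065); v=r[0]-r[1]; print("right edge yaw",np.arctan2(v[1],v[0]),r)
E
```

```text
pump far edge yaw 0.10167678346007537 [[0.69916689 0.02740618 0.065     ]
 [0.69134634 0.10405669 0.065     ]]
flange yaw 0.08702263208434464 [[0.72022303 0.03078429 0.003     ]
 [0.71096262 0.13692932 0.003     ]]
flange-pump edge dist along ex [np.float64(0.02176888534226325)]
right edge yaw 0.08627955209210586 [[0.69365502 0.01752138 0.065     ]
 [0.68179961 0.01649596 0.065     ]]
```

```bash
python3 -c "
from rig import *
s=get_state();print(s['clock'],s['position'],s['contact_force']);print(sign_off())"
```

```text
28.5 [0.62129444 0.06163365 0.08237301] [-3.50424656 -0.93278774 20.97088383]
the job is handed in; nothing more can be done
None
```

I pushed the pump into the right-hand corner stop, fitted the smaller pointer knob on the D-shaft and pressed it fully in. The job was handed in at 28.5 s with the knob still held down.

**Pump:**
- Against each wall the pump stopped moving while the push force kept rising, to about 14 N.
- Seen from the wrist, its far edge, right edge and the stop all lie within about 0.015 rad of each other, and the far face is flush to within about 2 mm.
- I could not see the left wall at the end, because the pump's top hides it. That side rests on the push contact and on the spindle being within about 1 mm of where the home position puts it.

**Knob:**
- I took the one whose bar measured about 45–47 mm. The other measured about 60 mm.
- Its pointer was within 0.03 rad of the shaft flat.
- The first two tries caught on the shaft's edge at 4–6.5 N because the knob was about 1 mm off. I lifted, re-centred it, and it then slid on at 3 N or less.

**Prime:** The spring took up at about 4 N. About 4.5 mm further down it met a hard stop, where I am holding about 21 N.

**Other checks:**
- My first measurement of the stop and pump was off by about 3 mm because the arm was still settling; I corrected for it before pushing.
- One early push on the near face briefly reached about 29 N because the finger was bearing down on the pump. I lifted slightly and it slid freely after that.
- The timer, vials and snips were not touched on purpose; I took no final picture to confirm they are where they started.

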